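# Clamp a row of transformers in the soldering jig

### The arm

A 7-joint arm with a two-finger parallel gripper is mounted at the origin on the work surface. World frame = base frame: x ahead of the robot, y to its left, z up, the work surface at z = 0. Lengths are in m, angles in rad, forces in N, time in s.
With the tool pointing down it reaches from about 0.425 to 0.875 m from the base axis. Payload 8.4 kg.
Tool frame: the origin (TCP) lies midway between the tips of the shut fingers; the grasp point (between the pads) lies ctrl.hold_point_z behind it (ctrl.hold_point_z is the distance from the TCP to the grasp point, in m); z points along the fingers, y is the line along which they close (so a half turn about z gives the same grasp; the last joint's range is limited). The gripper opens to 87 mm and grips with 3 to 60 N. Pads are 19 mm wide; open, the fingers measure 117 mm over their backs; the gripper's body (75 mm by 190 mm) begins 51 mm behind the grasp point.
Start: joints at [1.119, 0.333, 0.04, 1.465, -0.013, 1.343, -0.059], TCP at [0.225, -0.61, 0.223] pointing down, gripper open.
Joint ranges: [-2.58, 2.58], [-0.38, 2.09], [-1.3, 1.39], [0.25, 2.4], [-1.5, 4.64], [0.08, 2.09], [-2.65, 2.65]. Speed limits (rad/s): [2.22, 2.22, 2.79, 2.79, 3.14, 3.14, 3.14].

### API

Orientations are given as a rotation vector (axis times angle).
In Python, from rig import ctrl gives the robot as it stands. The module is installed in compiled form; this text tells all that it offers.
- The arm moves only by the tool send_rows, never from a script. Its argument "plan" is a list of rows, each an object of numbers: "x", "y", "z": the shift along the world's x, y, z in m; "yaw": the turn about the world's z in rad. In form: [{"x": .., "y": .., "z": .., "yaw": ..}, ...]. A call has 1 to 5 rows; each row shifts and turns the commanded pose from where the row before left it; what a row does not reach is not made up. A row lasts 1/12 s, in which the tool goes at most 41.7 mm and 7.16 degrees, less where a joint would pass 70% of its speed; a pose out of reach is approached as far as the arm can. A call with a gripper value outside its range is refused whole. "gripper" is the opening, from 0 (shut) to 1 (fully open), set as the call begins (left out, the last holds). The fingers move at their own pace and stop on an object; "force" is the grip in N (left out, the last holds). Time passes only in rows, so rows that do not move let the fingers close. It gives the time, the measured TCP pose, the force, the opening and the grip force at its end, in the units of the state.
- ctrl.sense(): the state, without advancing time (a new reading comes with each control period).
- ctrl.camera(name): name is "scene" or "top"; returns a dict with "image" (420x560x3 uint8, red, green, blue), "depth" (420x560 float32, m along the optical axis (not along the pixel's ray), 0 where there is no reading), "mtx" (3x3 intrinsics, pixels), "k1" (the pictures are not rectified: a ray, as slopes to the right and down, at radius r is drawn at 1 + k1 r^2 times it, then the intrinsics apply), "R" (3x3) and "t" (3): a world point X has camera coordinates R X + t. Camera axes: x right, y down, z forward; pixel columns grow to the right and rows downward; lengths in m; the calibration is good to about 2 mm. A picture is of the moment at which its call begins.
- ctrl.close_job(): hands the job in; it is judged then, once.
Trained networks look in a picture, given as the dict that the camera call returned (one of the last four; its "shot" number tells which), for a name from the list of things; names that differ only in an ending like _2 or _b are one class to them, and where a whole thing is asked for, a point or a joint stands for the part that bears it (a point fixed in the world has none). Each returns a list of dicts, best first, with "score" (0 to 1); they miss things now and then, are a little off and sometimes report something else, mostly with a low value. They report only what shows in the picture. A call takes as long as a camera call.
- ctrl.silhouettes(picture, thing): "region" (420x560 bool, what is visible of it) and "bbox" ([left, top, right, bottom] in pixels, round what is visible of it).
- ctrl.spot_point(picture, thing): "pixel" ([column, row] in pixels: a listed point, or the origin of a listed thing).
The state is a dict: "clock": time; "q": joint angles; "qd": joint speeds; "effort": joint torques, N m; "position": TCP position; "tool_rot": TCP orientation; "wrist_force": force on the tool from outside, world axes, zero at the start; "moment": the same for the moment, N m; "grip_width": finger opening in m; "grip_force": force on a finger pad.
Only numpy, scipy, OpenCV 4.12 (cv2) and the standard library are available. Lean on these libraries where they do the work, as an engineer would, in place of code of your own. Each camera call takes 0.05 s, during which the arm holds its last target. There are 200 camera calls.

### The job

Get the transformers on the bench ready for soldering: first slide the jig's carriage fully back to its open stop, then set all of the transformers upright in the jig in one row along the fence, starting tight in the corner by the end stop, copper faces towards fence and carriage, each pushed flush against the fence and against its neighbour. With the carriage still open, lay the straightedge flat on the jig, flush along the front of the whole row, and only then slide the carriage up until it bears on the straightedge. Let go of everything and do not disturb the solder reel, the knife or the bottle.

Things in the scene. Friction and masses are not known exactly. Their poses are not given: they have to be found in the camera images.
- jig: clamping jig fixed to the bench: aluminium plate 12 mm thick, from -132 to +98 mm along its x, 270 mm along y. Origin: at bench height below the plate's working area; x points from carriage to fence (roughly away from the robot), y along the fence to the end stop. Two 14 mm high rear stop blocks stand at x = -127 to -117, y = +-70 mm
- corner (a point): inner corner where the faces of fence and end stop meet the plate's top: (75, 105, 12) mm in the jig's frame; axes as the jig's. Dark steel fence: face at jig x = 75 facing -x, 250 mm along y, 20 thick, 12 high above the plate. Dark steel end stop: face at jig y = 105 facing -y, from x = 43 to 75, 14 thick, 12 high
- carriage (a joint): carriage travel along jig +x (m): 0 = open stop, grows towards the fence, limit 0.095; starts part closed, friction about 4 N, stays where left. Dark steel bar, 34 mm in x, 220 in y, 1 to 15 mm above the plate; front face at jig x = -75 mm + travel. Bears on the straightedge at 0.070 when transformers (34) and straightedge (46) are stacked flush on the fence
- carriage_grip (a point): point on the carriage's black upright handle plate (12 mm along jig x, 40 along y, standing 15 to 55 mm above the plate, mid carriage, 17 mm behind its front face); the point is 45 mm above the plate, 57 mm above the bench; axes as the jig's
- straightedge: flat aluminium straightedge, 46 mm along its x, 230 along y, 14 thick, about 400 g, with a black upright grip plate on its middle (10 mm along x, 40 along y, from 14 to 52 mm above the underside). Origin: centre of underside. Half-turn symmetric: either long edge may face the row. Starts flat on the bench
- trafo1: upright transformer block, 34 mm along its x, 40 along y, 42 tall, about 150 g: black flanges, steel core, copper winding on the two 40 mm wide faces (+x and -x); collides as a solid block; half-turn symmetric. Origin: centre of underside. Starts upright on the bench. All alike; 3 to 5 present (None if absent)
- trafo2: upright transformer block, 34 mm along its x, 40 along y, 42 tall, about 150 g: black flanges, steel core, copper winding on the two 40 mm wide faces (+x and -x); collides as a solid block; half-turn symmetric. Origin: centre of underside. Starts upright on the bench. All alike; 3 to 5 present (None if absent)
- trafo3: upright transformer block, 34 mm along its x, 40 along y, 42 tall, about 150 g: black flanges, steel core, copper winding on the two 40 mm wide faces (+x and -x); collides as a solid block; half-turn symmetric. Origin: centre of underside. Starts upright on the bench. All alike; 3 to 5 present (None if absent)
- trafo4: upright transformer block, 34 mm along its x, 40 along y, 42 tall, about 150 g: black flanges, steel core, copper winding on the two 40 mm wide faces (+x and -x); collides as a solid block; half-turn symmetric. Origin: centre of underside. Starts upright on the bench. All alike; 3 to 5 present (None if absent)
- trafo5: upright transformer block, 34 mm along its x, 40 along y, 42 tall, about 150 g: black flanges, steel core, copper winding on the two 40 mm wide faces (+x and -x); collides as a solid block; half-turn symmetric. Origin: centre of underside. Starts upright on the bench. All alike; 3 to 5 present (None if absent)
- reel: reel of solder wire, 60 mm across, 36 mm high, green flanges, standing flat; bystander; origin at the centre of its underside
- knife: utility knife, about 140 mm long, 26 mm wide, 16 mm high, green and black, lying flat; bystander; origin at the centre of its underside
- cleaner: bottle of cleaner, 52 mm across, 100 mm high; bystander; origin at the centre of its underside

How it is judged:
On the way, in this order (a step that is already met when the one before it is completed fails the run):
1. the carriage is slid fully back to its open stop (within 3 mm) (value of joint carriage below 0.003 m), for 0.2 s.
2. all transformers stand in one tight row from the corner, flush on the fence, with the carriage open (x of trafo1 in the frame of jig between 0.0552 and 0.0608 m and z of trafo1 in the frame of jig between 0.009 and 0.016 m and angle between the y axis of each of trafo1, trafo2, trafo3, trafo4, trafo5 and the y axis of jig, either way round below 0.06 rad and angle between each of trafo1, trafo2, trafo3, trafo4, trafo5's own z axis and vertical below 0.06 rad and y of each of trafo1, trafo2, trafo3, trafo4, trafo5 in the frame of jig above -0.0823 m and x of trafo2 in the frame of jig between 0.0552 and 0.0608 m and z of trafo2 in the frame of jig between 0.009 and 0.016 m and x of trafo3 in the frame of jig between 0.0552 and 0.0608 m and z of trafo3 in the frame of jig between 0.009 and 0.016 m and x of trafo4 in the frame of jig between 0.0552 and 0.0608 m and z of trafo4 in the frame of jig between 0.009 and 0.016 m and x of trafo5 in the frame of jig between 0.0552 and 0.0608 m and z of trafo5 in the frame of jig between 0.009 and 0.016 m and (y of trafo1 in the frame of jig between 0.0825 and 0.088 m or y of trafo2 in the frame of jig between 0.0825 and 0.088 m or y of trafo3 in the frame of jig between 0.0825 and 0.088 m or y of trafo4 in the frame of jig between 0.0825 and 0.088 m or y of trafo5 in the frame of jig between 0.0825 and 0.088 m) and (y of trafo1 in the frame of jig between 0.0413 and 0.048 m or y of trafo2 in the frame of jig between 0.0413 and 0.048 m or y of trafo3 in the frame of jig between 0.0413 and 0.048 m or y of trafo4 in the frame of jig between 0.0413 and 0.048 m or y of trafo5 in the frame of jig between 0.0413 and 0.048 m) and (y of trafo1 in the frame of jig between 0.0001 and 0.008 m or y of trafo2 in the frame of jig between 0.0001 and 0.008 m or y of trafo3 in the frame of jig between 0.0001 and 0.008 m or y of trafo4 in the frame of jig between 0.0001 and 0.008 m or y of trafo5 in the frame of jig between 0.0001 and 0.008 m) and ((y of trafo1 in the frame of jig between -0.0411 and -0.032 m or y of trafo2 in the frame of jig between -0.0411 and -0.032 m or y of trafo3 in the frame of jig between -0.0411 and -0.032 m or y of trafo4 in the frame of jig between -0.0411 and -0.032 m or y of trafo5 in the frame of jig between -0.0411 and -0.032 m) or y of each of trafo1, trafo2, trafo3, trafo4, trafo5 in the frame of jig above 0.0001 m) and value of joint carriage below 0.02 m), for 0.2 s.
3. the straightedge lies flat and flush along the front of the row, carriage still open (x of straightedge in the frame of jig between 0.0145 and 0.0215 m and z of straightedge in the frame of jig between 0.009 and 0.016 m and angle between the y axis of straightedge and the y axis of jig, either way round below 0.035 rad and angle between straightedge's own z axis and vertical below 0.05 rad and y of trafo1 in the frame of straightedge between -0.1 and 0.1 m and y of trafo2 in the frame of straightedge between -0.1 and 0.1 m and y of trafo3 in the frame of straightedge between -0.1 and 0.1 m and y of trafo4 in the frame of straightedge between -0.1 and 0.1 m and y of trafo5 in the frame of straightedge between -0.1 and 0.1 m and value of joint carriage below 0.04 m), for 0.2 s.
4. the carriage is slid up to bear on the straightedge (value of joint carriage between 0.0665 and 0.0735 m), for 0.2 s.
At the end, for the whole second after the job is handed in: all transformers upright on the plate, flush on the fence (2.8 mm, 0.06 rad), gapless from the end stop (2.5 mm, plus 1.2 mm per further one); straightedge flat, flush along the whole row (3.5 mm, 0.035 rad); carriage bearing on it (0.0665-0.0735 m); all released, at rest (all of step 4 and x of trafo1 in the frame of jig between 0.0552 and 0.0608 m and z of trafo1 in the frame of jig between 0.009 and 0.016 m and angle between the y axis of each of trafo1, trafo2, trafo3, trafo4, trafo5 and the y axis of jig, either way round below 0.06 rad and angle between each of trafo1, trafo2, trafo3, trafo4, trafo5's own z axis and vertical below 0.06 rad and y of each of trafo1, trafo2, trafo3, trafo4, trafo5 in the frame of jig above -0.0823 m and x of trafo2 in the frame of jig between 0.0552 and 0.0608 m and z of trafo2 in the frame of jig between 0.009 and 0.016 m and x of trafo3 in the frame of jig between 0.0552 and 0.0608 m and z of trafo3 in the frame of jig between 0.009 and 0.016 m and x of trafo4 in the frame of jig between 0.0552 and 0.0608 m and z of trafo4 in the frame of jig between 0.009 and 0.016 m and x of trafo5 in the frame of jig between 0.0552 and 0.0608 m and z of trafo5 in the frame of jig between 0.009 and 0.016 m and (y of trafo1 in the frame of jig between 0.0825 and 0.088 m or y of trafo2 in the frame of jig between 0.0825 and 0.088 m or y of trafo3 in the frame of jig between 0.0825 and 0.088 m or y of trafo4 in the frame of jig between 0.0825 and 0.088 m or y of trafo5 in the frame of jig between 0.0825 and 0.088 m) and (y of trafo1 in the frame of jig between 0.0413 and 0.048 m or y of trafo2 in the frame of jig between 0.0413 and 0.048 m or y of trafo3 in the frame of jig between 0.0413 and 0.048 m or y of trafo4 in the frame of jig between 0.0413 and 0.048 m or y of trafo5 in the frame of jig between 0.0413 and 0.048 m) and (y of trafo1 in the frame of jig between 0.0001 and 0.008 m or y of trafo2 in the frame of jig between 0.0001 and 0.008 m or y of trafo3 in the frame of jig between 0.0001 and 0.008 m or y of trafo4 in the frame of jig between 0.0001 and 0.008 m or y of trafo5 in the frame of jig between 0.0001 and 0.008 m) and ((y of trafo1 in the frame of jig between -0.0411 and -0.032 m or y of trafo2 in the frame of jig between -0.0411 and -0.032 m or y of trafo3 in the frame of jig between -0.0411 and -0.032 m or y of trafo4 in the frame of jig between -0.0411 and -0.032 m or y of trafo5 in the frame of jig between -0.0411 and -0.032 m) or y of each of trafo1, trafo2, trafo3, trafo4, trafo5 in the frame of jig above 0.0001 m) and x of straightedge in the frame of jig between 0.0145 and 0.0215 m and z of straightedge in the frame of jig between 0.009 and 0.016 m and angle between the y axis of straightedge and the y axis of jig, either way round below 0.035 rad and angle between straightedge's own z axis and vertical below 0.05 rad and y of trafo1 in the frame of straightedge between -0.1 and 0.1 m and y of trafo2 in the frame of straightedge between -0.1 and 0.1 m and y of trafo3 in the frame of straightedge between -0.1 and 0.1 m and y of trafo4 in the frame of straightedge between -0.1 and 0.1 m and y of trafo5 in the frame of straightedge between -0.1 and 0.1 m and linear speed of each of trafo1, trafo2, trafo3, trafo4, trafo5, straightedge below 0.02 m/s); the robot touches nothing.
It fails at once if the solder reel is moved more than 30 mm (distance of reel from where it was at the start of the episode above 0.03 m).
It fails at once if the knife is moved more than 30 mm (distance of knife from where it was at the start of the episode above 0.03 m).
It fails at once if the bottle of cleaner is moved more than 30 mm (distance of cleaner from where it was at the start of the episode above 0.03 m).
Of trafo1, trafo2, trafo3, trafo4, trafo5 only 3 to 5 are there at a start; the rules pass over those that are not, and their reading is None.
At some moment in a run one of trafo1, trafo2, trafo3, trafo4, trafo5, straightedge may be knocked a few centimetres aside while the robot is not near it.
Once in a run the grip may slacken for a moment while it holds something.
It also fails if it takes over 210 s, if anything falls off the work surface, if the arm or the gripper's body presses on something with over 40 N, if the wrist force passes 120 N, or if a joint passes its speed limit or range.

## Working session

There is one attempt and no reset: what is moved stays moved. The work goes in short steps, Python scripts to look and compute and a tool call to move; the robot and the scene stay as the last step left them, time stands still between calls to the robot, and variables do not carry over. Pictures are saved under pics/ and viewed, at most 14 in all, crops included, and the job is handed in when it is done.

Besides the shell and the picture viewer there is one more tool, called after "Emit:" by a JSON object that holds its "method" and its "body", one argument or row to a line. send_rows: Moves the arm, as the interface text tells. Its arguments: {"type":"object","properties":{"plan":{"type":"array","items":{"type":"object","properties":{"x":{"type":"number"},"y":{"type":"number"},"z":{"type":"number"},"yaw":{"type":"number"}}}},"gripper":{"type":"number"},"force":{"type":"number"}},"required":["plan"]}

```bash
mkdir -p pics; cat > h.py <<'E'
import numpy as np, cv2
from rig import ctrl
def world(p, uv, z=None):
    """pixel -> world, by depth if z None else on plane z"""
    K=p['mtx'];uv=np.atleast_2d(np.array(uv,float))
    d=cv2.undistortPoints(uv[:,None],K,np.array([p['k1'],0,0,0.]))[:,0]
    r=np.c_[d,np.ones(len(d))]
    R,t=p['R'],p['t'];c=-R.T@t;w=r@R
    if z is None:
        i=np.round(uv).astype(int);s=p['depth'][i[:,1],i[:,0]]
    else: s=(z-c[2])/w[:,2]
    return c+w*s[:,None]
def cloud(p,m):
    v,u=np.nonzero(m&(p['depth']>0))
    return world(p,np.c_[u,v])
def save(p,n): cv2.imwrite('pics/'+n,p['image'][:,:,::-1])
def topfit(p,m,zlo,zhi):
    c=cloud(p,m);c=c[(c[:,2]>zlo)&(c[:,2]<zhi)]
    (x,y),(w,h),a=cv2.minAreaRect(c[:,:2].astype(np.float32)*1000)
    return len(c),round(x,1),round(y,1),round(w,1),round(h,1),round(a,1),round(float(np.median(c[:,2]))*1000,1)
E
python3 - <<'E'
from h import *
for n in('top','scene'):
    p=ctrl.camera(n);save(p,n+'0.png')
    print(n,-p['R'].T@p['t'],p['mtx'][0,0],p['k1'])
    for th in('trafo1','straightedge','carriage','jig','reel','knife','cleaner'):
        for s in ctrl.silhouettes(p,th):
            c=cloud(p,s['region']);print(th,round(s['score'],2),s['bbox'],s['region'].sum(),np.median(c,0).round(3),c[:,2].max().round(3))
    for th in('trafo1','straightedge','carriage_grip','corner','jig','reel','knife','cleaner'):
        for s in ctrl.spot_point(p,th):
            print('pt',th,round(s['score'],2),np.round(s['pixel'],1))
print(ctrl.hold_point_z,ctrl.sense())
E
```

```text
top [ 0.46498671 -0.04352217  1.00910068] 400.65118892052203 0.031564421393841184
trafo1 0.82 [335.8, 186.1, 356.5, 206.9] 255 [ 0.569 -0.213  0.041] 0.046
trafo1 0.78 [293.1, 159.5, 311.6, 181.3] 242 [ 0.64  -0.113  0.041] 0.046
trafo1 0.61 [333.4, 238.9, 352.4, 253.0] 266 [ 0.449 -0.201  0.041] 0.046
trafo1 0.58 [286.0, 237.2, 302.7, 255.5] 232 [ 0.453 -0.091  0.042] 0.047
trafo1 0.5 [285.3, 191.5, 301.4, 207.7] 212 [ 0.567 -0.092  0.042] 0.046
straightedge 0.66 [394.8, 165.6, 411.9, 258.3] 1836 [ 0.527 -0.36   0.014] 0.057
carriage 0.55 [148.1, 198.6, 238.7, 225.4] 1193 [0.543 0.151 0.027] 0.071
carriage 0.5 [332.9, 237.8, 350.7, 251.8] 257 [ 0.449 -0.201  0.041] 0.046
jig 0.56 [135.0, 156.4, 255.1, 263.2] 10108 [0.548 0.153 0.012] 0.071
reel 0.67 [252.3, 116.0, 278.2, 142.5] 513 [ 0.745 -0.02   0.035] 0.04
reel 0.67 [135.6, 156.5, 255.9, 255.7] 10020 [0.548 0.152 0.012] 0.071
reel 0.57 [146.7, 199.4, 240.6, 222.6] 1280 [0.543 0.151 0.027] 0.071
knife 0.76 [354.0, 283.1, 412.6, 311.6] 631 [ 0.319 -0.3    0.015] 0.021
knife 0.37 [287.8, 236.4, 302.1, 255.9] 241 [ 0.453 -0.091  0.04
[... 2052 characters left out ...]
q': array([ 1.11879302,  0.33320739,  0.03993014,  1.46544505, -0.01339054,
        1.3432751 , -0.05850198]), 'qd': array([-8.50078794e-04, -6.58288070e-04,  8.35986455e-04,  1.00315559e-03,
       -1.15181053e-03, -6.84663750e-06, -3.74366754e-04]), 'effort': array([ 1.80742776e-03, -6.56110740e+01,  1.33366328e+00, -4.04053366e+01,
       -5.99271292e-02,  3.50584206e-02,  4.49408992e-05]), 'position': array([ 0.22454706, -0.60993984,  0.22251945]), 'tool_rot': array([-3.09279325e+00, -5.51209183e-01,  4.32581167e-05]), 'wrist_force': array([-0.20159632,  0.30531279,  0.90337818]), 'moment': array([0.00335307, 0.00110363, 0.03090185]), 'grip_force': 0.0, 'grip_width': 0.08681261086545411}
```

View images.

```bash
python3 - <<'E'
import cv2
a=cv2.imread('pics/top0.png')[100:330,120:430]
cv2.imwrite('pics/t0c.png',cv2.resize(a,None,fx=2.5,fy=2.5,interpolation=cv2.INTER_CUBIC))
E
python3 - <<'E'
from h import *
p=ctrl.camera('top');q=ctrl.camera('scene')
def mask(p): # cloud of all
    return cloud(p,np.ones((420,560),bool))
for n,p in(('top',p),('scene',q)):
    print(n)
    for s in ctrl.silhouettes(p,'trafo1'): print('T',topfit(p,s['region'],.034,.05))
    c=mask(p)
    for nm,b,z in(('fence',(.6,.72,-.0,.3),(.0205,.03)),('carr',(.45,.62,.02,.29),(.023,.032)),('cgrip',(.45,.62,.05,.25),(.05,.08)),('plate',(.4,.7,0,.32),(.009,.0155)),
        ('SE',(.38,.68,-.42,-.3),(.01,.02)),('SEgrip',(.4,.65,-.42,-.3),(.04,.06))):
        k=c[(c[:,0]>b[0])&(c[:,0]<b[1])&(c[:,1]>b[2])&(c[:,1]<b[3])&(c[:,2]>z[0])&(c[:,2]<z[1])]
        if len(k)<10: print(nm,len(k));continue
        r=cv2.minAreaRect(k[:,:2].astype(np.float32)*1000);print(nm,len(k),np.round(r[0],1),np.round(r[1],1),round(r[2],1),np.median(k[:,2]).round(4))
p,q
t=ctrl.camera('top')
print('corner',world(t,[160.3,164.6],.012),'jig',world(t,[198.5,204],0),'grip',world(t,[192.1,209.8],.057),'SE',world(t,[401.6,211.2],0))
print('corner',world(q,[386.5,316.8],.012),'jig',world(q,[358.7,258.4],0),'grip',world(q,[365.4,237.3],.057),'SE',world(q,[154.7,163.9],0))
E
```

```text
top
T (231, 569.9, -216.6, 33.8, 40.4, 21.9, 41.5)
T (228, 569.2, -93.9, 39.8, 34.2, 71.8, 41.9)
T (230, 449.7, -203.0, 33.7, 39.3, 7.0, 41.5)
T (220, 642.3, -113.8, 33.4, 40.2, 19.9, 41.5)
T (233, 453.3, -91.6, 33.3, 39.7, 10.0, 41.7)
T (10, 540.9, 128.0, 8.5, 86.6, 4.0, 43.5)
fence 854 [651.6 139.6] [ 50.9 248.7] 0.1 0.0235
carr 1143 [500.9 160.2] [221.7 121.2] 82.6 0.0264
cgrip 95 [543.9 153. ] [39. 12.] 82.4 0.066
plate 6887 [550.5 153.6] [271.8 232.2] 82.5 0.0116
SE 1566 [ 529.1 -363.2] [ 47.1 231.2] 86.2 0.0135
SEgrip 83 [ 530.2 -362.6] [ 9.9 36.2] 87.3 0.051
scene
T (290, 568.5, -92.9, 41.0, 34.1, 72.0, 42.6)
T (268, 569.3, -216.5, 35.3, 40.7, 22.9, 42.3)
T (230, 452.4, -90.3, 35.9, 39.2, 11.9, 42.6)
T (228, 447.8, -202.9, 36.4, 41.5, 9.4, 42.6)
T (299, 641.5, -112.0, 35.5, 38.7, 23.0, 42.3)
fence 1520 [642.9 141.3] [250.   53.2] 86.1 0.0247
carr 1602 [502.  159.9] [219.7 120.9] 82.9 0.0277
cgrip 189 [544.5 154.8] [38.7 13.4] 81.3 0.0663
plate 9399 [550.5 153.5] [269.9 231.7] 82.4 0.0128
SE 1395 [ 529.6 -363.8] [ 49.9 230.2] 86.9 0.0144
SEgrip 97 [ 529.5 -362.6] [11.2 39.4] 87.0 0.0507
corner [[0.66174799 0.24117799 0.012     ]] jig [[0.5613143  0.14816409 0.        ]] grip [[0.54232118 0.15263227 0.057     ]] SE [[ 0.53217998 -0.36297504  0.        ]]
corner [[0.65888039 0.24446226 0.012     ]] jig [[0.56078392 0.15807257 0.        ]] grip [[0.54045493 0.15391478 0.057     ]] SE [[ 0.53089887 -0.3655824   0.        ]]
```

View pics/t0c.png

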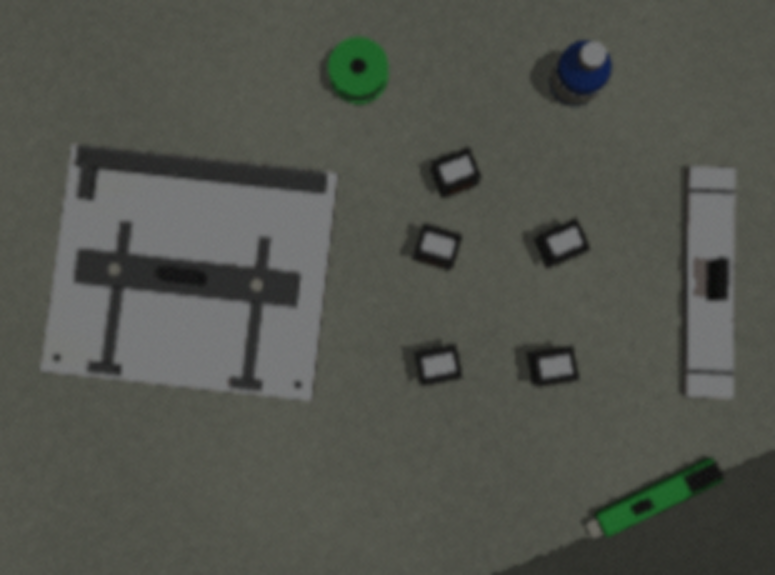

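The top picture shows five trafos at about (437,246), (456,172), (563,241), (438,364) and (553,364). The jig is on the left, turned −7.5°, and the straightedge is on the right, lying along world x. I'm moving to the carriage handle at (0.544, 0.154) first.

Emit:
{"method": "send_rows", "body": {
  "plan": [
    {"x":0.022,"y":0.035,"yaw":0.109},
    {"x":0.022,"y":0.035,"yaw":0.109},
    {"x":0.022,"y":0.035,"yaw":0.109},
    {"x":0.022,"y":0.035,"yaw":0.109},
    {"x":0.022,"y":0.035,"yaw":0.109}
  ],
  "gripper": 0.6,
  "force": 25
}}

```text
invalid input
```

Emit:
{"method": "send_rows", "body": {
  "plan": [
    {"x":0.022,"y":0.035,"yaw":0.109},
    {"x":0.022,"y":0.035,"yaw":0.109},
    {"x":0.022,"y":0.035,"yaw":0.109},
    {"x":0.022,"y":0.035,"yaw":0.109},
    {"x":0.022,"y":0.035,"yaw":0.109}
  ]
}}

```text
invalid input
```

Emit:
{"method": "send_rows", "body": {
  "plan": [
    {"x":0.01,"y":0.04},
    {"x":0.01,"y":0.04},
    {"x":0.01,"y":0.04},
    {"x":0.01,"y":0.04},
    {"x":0.01,"y":0.04}
  ]
}}

```text
invalid input
```

Emit:
{"method": "send_rows", "body": {
  "plan": [
    {"x":0.01,"y":0.04},
    {"x":0.01,"y":0.04},
    {"x":0.01,"y":0.04},
    {"x":0.01,"y":0.04},
    {}
  ]
}}

```text
invalid input
```

Emit:
{"method": "send_rows", "body": {
  "plan": [
    {"x":0.022,"y":0.035,"z":0,"yaw":0.109},
    {"x":0.022,"y":0.035,"z":0,"yaw":0.109},
    {"x":0.022,"y":0.035,"z":0,"yaw":0.109},
    {"x":0.022,"y":0.035,"z":0,"yaw":0.109},
    {"x":0.022,"y":0.035,"z":0,"yaw":0.109}
  ],
  "gripper": 0.6,
  "force": 25
}}

```text
clock: 2.27
position: [0.3353, -0.4332, 0.2227]
tool_rot: [2.826, 1.37, -0.0]
wrist_force: [1.6, -0.9, 0.9]
grip_width: 0.062
grip_force: 0.0
```

Emit:
{"method": "send_rows", "body": {
  "plan": [
    {"x":0.022,"y":0.035,"z":0,"yaw":0.109},
    {"x":0.022,"y":0.035,"z":0,"yaw":0.109},
    {"x":0.022,"y":0.035,"z":0,"yaw":0.109},
    {"x":0.022,"y":0.035,"z":0,"yaw":0.109},
    {"x":0.022,"y":0.035,"z":0,"yaw":0.109}
  ]
}}

```text
clock: 2.68
position: [0.4453, -0.2581, 0.2229]
tool_rot: [2.353, 2.08, -0.0]
wrist_force: [2.0, -0.5, -0.1]
grip_width: 0.0523
grip_force: 0.0
```

Emit:
{"method": "send_rows", "body": {
  "plan": [
    {"x":0.01,"y":0.04,"z":0,"yaw":0},
    {"x":0.01,"y":0.04,"z":0,"yaw":0},
    {"x":0.01,"y":0.04,"z":0,"yaw":0},
    {"x":0.01,"y":0.04,"z":0,"yaw":0},
    {"x":0.01,"y":0.04,"z":0,"yaw":0}
  ]
}}

```text
clock: 3.1
position: [0.4947, -0.058, 0.2229]
tool_rot: [2.359, 2.074, 0.0]
wrist_force: [1.7, 0.4, -0.0]
grip_width: 0.0525
grip_force: 0.0
```

Emit:
{"method": "send_rows", "body": {
  "plan": [
    {"x":0.01,"y":0.04,"z":0,"yaw":0},
    {"x":0.01,"y":0.04,"z":0,"yaw":0},
    {"x":0.01,"y":0.04,"z":0,"yaw":0},
    {"x":0.01,"y":0.04,"z":0,"yaw":0},
    {"x":0,"y":0,"z":0,"yaw":0}
  ]
}}

```text
clock: 3.52
position: [0.5345, 0.1095, 0.2231]
tool_rot: [-2.347, -2.085, -0.006]
wrist_force: [-1.1, 0.6, -0.1]
grip_width: 0.052
grip_force: 0.0
```

Emit:
{"method": "send_rows", "body": {
  "plan": [
    {"x":0.005,"y":0.027,"z":-0.02,"yaw":0},
    {"x":0.0045,"y":0.027,"z":-0.02,"yaw":0},
    {"x":0,"y":0,"z":-0.035,"yaw":0},
    {"x":0,"y":0,"z":-0.035,"yaw":0},
    {"x":0,"y":0,"z":-0.035,"yaw":0}
  ]
}}

```text
clock: 3.93
position: [0.5442, 0.1546, 0.0764]
tool_rot: [2.358, 2.076, 0.001]
wrist_force: [0.9, -0.5, 0.0]
grip_width: 0.0521
grip_force: 0.0
```

Emit:
{"method": "send_rows", "body": {
  "plan": [
    {"x":0,"y":0,"z":-0.02,"yaw":0},
    {"x":0,"y":0,"z":-0.018,"yaw":0},
    {"x":0,"y":0,"z":0,"yaw":0},
    {"x":0,"y":0,"z":0,"yaw":0},
    {"x":0,"y":0,"z":0,"yaw":0}
  ]
}}

```text
clock: 4.35
position: [0.5449, 0.1544, 0.0409]
tool_rot: [2.359, 2.074, 0.002]
wrist_force: [0.1, 0.1, 0.5]
grip_width: 0.0521
grip_force: 0.0
```

Emit:
{"method": "send_rows", "body": {
  "plan": [
    {"x":0,"y":0,"z":0,"yaw":0},
    {"x":0,"y":0,"z":0,"yaw":0},
    {"x":0,"y":0,"z":0,"yaw":0},
    {"x":0,"y":0,"z":0,"yaw":0},
    {"x":0,"y":0,"z":0,"yaw":0}
  ],
  "gripper": 0,
  "force": 25
}}

```text
clock: 4.77
position: [0.5443, 0.154, 0.0399]
tool_rot: [2.359, 2.074, 0.001]
wrist_force: [-0.1, -0.1, 0.8]
grip_width: 0.0267
grip_force: 0.0
```

Emit:
{"method": "send_rows", "body": {
  "plan": [
    {"x":0,"y":0,"z":0,"yaw":0},
    {"x":0,"y":0,"z":0,"yaw":0},
    {"x":0,"y":0,"z":0,"yaw":0},
    {"x":0,"y":0,"z":0,"yaw":0},
    {"x":0,"y":0,"z":0,"yaw":0}
  ]
}}

```text
clock: 5.18
position: [0.5439, 0.1541, 0.0395]
tool_rot: [-2.359, -2.075, 0.001]
wrist_force: [-2.1, -0.3, 2.6]
grip_width: 0.0116
grip_force: 25.0
```

Emit:
{"method": "send_rows", "body": {
  "plan": [
    {"x":-0.0098,"y":0.0013,"z":0,"yaw":0},
    {"x":-0.0098,"y":0.0013,"z":0,"yaw":0},
    {"x":-0.0098,"y":0.0013,"z":0,"yaw":0},
    {"x":-0.0098,"y":0.0013,"z":0,"yaw":0},
    {"x":-0.0098,"y":0.0013,"z":0,"yaw":0}
  ]
}}

```text
clock: 5.6
position: [0.4949, 0.1606, 0.0396]
tool_rot: [2.359, 2.074, 0.002]
wrist_force: [5.2, -0.1, -4.5]
grip_width: 0.0117
grip_force: 25.0
```

Emit:
{"method": "send_rows", "body": {
  "plan": [
    {"x":-0.008,"y":0.001,"z":0,"yaw":0},
    {"x":-0.008,"y":0.001,"z":0,"yaw":0},
    {"x":0,"y":0,"z":0,"yaw":0},
    {"x":0,"y":0,"z":0,"yaw":0},
    {"x":0,"y":0,"z":0,"yaw":0}
  ]
}}

```text
clock: 6.02
position: [0.4782, 0.1627, 0.0395]
tool_rot: [-2.358, -2.075, 0.002]
wrist_force: [-3.9, -0.2, 3.1]
grip_width: 0.0123
grip_force: 25.0
```

Emit:
{"method": "send_rows", "body": {
  "plan": [
    {"x":-0.002,"y":0.0003,"z":0,"yaw":0},
    {"x":-0.002,"y":0.0003,"z":0,"yaw":0},
    {"x":0,"y":0,"z":0,"yaw":0},
    {"x":0,"y":0,"z":0,"yaw":0},
    {"x":0,"y":0,"z":0,"yaw":0}
  ]
}}

```text
clock: 6.43
position: [0.4763, 0.163, 0.0396]
tool_rot: [2.359, 2.074, 0.003]
wrist_force: [6.7, 1.1, -6.1]
grip_width: 0.0118
grip_force: 25.0
```

Emit:
{"method": "send_rows", "body": {
  "plan": [
    {"x":-0.001,"y":0,"z":0,"yaw":0},
    {"x":-0.001,"y":0,"z":0,"yaw":0},
    {"x":0,"y":0,"z":0,"yaw":0},
    {"x":0,"y":0,"z":0,"yaw":0},
    {"x":0,"y":0,"z":0,"yaw":0}
  ]
}}

```text
clock: 6.85
position: [0.4763, 0.163, 0.0396]
tool_rot: [2.359, 2.072, 0.008]
wrist_force: [16.9, 1.7, -17.3]
grip_width: 0.0118
grip_force: 25.1
```

Emit:
{"method": "send_rows", "body": {
  "plan": [
    {"x":0.001,"y":0,"z":0,"yaw":0},
    {"x":0.001,"y":0,"z":0,"yaw":0},
    {"x":0,"y":0,"z":0,"yaw":0},
    {"x":0,"y":0,"z":0,"yaw":0},
    {"x":0,"y":0,"z":0,"yaw":0}
  ],
  "gripper": 0.6
}}

```text
clock: 7.27
position: [0.4749, 0.1632, 0.0396]
tool_rot: [-2.359, -2.075, 0.0]
wrist_force: [-0.2, -0.4, 0.0]
grip_width: 0.037
grip_force: 0.0
```

Emit:
{"method": "send_rows", "body": {
  "plan": [
    {"x":0,"y":0,"z":0.02,"yaw":0},
    {"x":0,"y":0,"z":0.04,"yaw":0},
    {"x":0,"y":0,"z":0.04,"yaw":0},
    {"x":0,"y":0,"z":0.03,"yaw":0},
    {"x":0,"y":0,"z":0,"yaw":0}
  ]
}}

```text
clock: 7.68
position: [0.4778, 0.1647, 0.1758]
tool_rot: [2.355, 2.072, 0.012]
wrist_force: [1.3, 0.2, -0.7]
grip_width: 0.0515
grip_force: 0.0
```

```bash
cat >> h.py <<'E'
J0=np.array([567.5,151.1]);JX=np.array([.9914,-.1305]);JY=np.array([.1305,.9914])
def tj(x,y): return (np.r_[J0+x*JX+y*JY]).round(1)
def blobs(p):
    """trafos by height of top face: world centre mm, yaw deg (of x axis), jig coords"""
    m=np.ones((420,560),bool);v,u=np.nonzero(p['depth']>0);c=world(p,np.c_[u,v])
    k=(c[:,2]>.036)&(c[:,2]<.06)&(c[:,0]>.35)&(c[:,0]<.8)&(abs(c[:,1])<.34)
    im=np.zeros((420,560),np.uint8);im[v[k],u[k]]=1
    n,l=cv2.connectedComponents(im,connectivity=4)
    for i in range(1,n):
        q=cloud(p,l==i)
        if len(q)<100: continue
        z=np.median(q[:,2]);q=q[abs(q[:,2]-z)<.004]
        (x,y),(w,h),a=cv2.minAreaRect(q[:,:2].astype(np.float32)*1000)
        if w>h:w,h,a=h,w,a-90
        a=(a+90)%180-90;d=np.array([x,y])-J0
        print(len(q),'ctr',round(x,1),round(y,1),'z',round(z*1000,1),'wh',round(w,1),round(h,1),'yaw',round(a,1),'jig',round(d@JX,1),round(d@JY,1))
def look():
    for n in('top','scene'):
        p=ctrl.camera(n);print(n);blobs(p)
    return p
def tool():
    s=ctrl.sense();r=s['tool_rot'];b=np.degrees(2*np.arctan2(r[1],r[0]))-90
    print('tcp',(s['position']*1000).round(1),'closing',round((b+90)%180-90,2),'w',s['grip_width'].round(4),'f',s['wrist_force'].round(1),'t',s['clock'])
E
python3 -c "
from h import *
look();tool()
for y in(85,45,5,-35,-75):print(tj(58,y))"
```

```text
top
222 ctr 642.7 -113.5 z 41.6 wh 34.3 40.5 yaw 20.8 jig 109.1 -252.6
221 ctr 569.8 -216.6 z 41.7 wh 33.8 40.4 yaw 22.3 jig 50.3 -364.2
227 ctr 569.2 -93.9 z 41.4 wh 34.0 39.7 yaw -18.5 jig 33.7 -242.6
229 ctr 453.3 -91.6 z 41.7 wh 33.3 39.7 yaw 10.0 jig -81.5 -255.5
248 ctr 448.5 -203.4 z 41.8 wh 35.8 39.6 yaw 8.3 jig -71.7 -366.9
scene
215 ctr 448.6 -203.1 z 42.7 wh 36.2 40.6 yaw 7.9 jig -71.7 -366.7
234 ctr 452.4 -90.4 z 42.6 wh 36.2 40.1 yaw 8.8 jig -82.6 -254.4
256 ctr 569.3 -216.3 z 42.5 wh 35.2 40.5 yaw 21.4 jig 49.7 -364.0
278 ctr 568.2 -92.6 z 42.7 wh 34.2 40.4 yaw -19.6 jig 32.5 -241.5
43 ctr 482.3 162.5 z 48.2 wh 3.3 39.8 yaw -6.1 jig -85.9 0.2
308 ctr 641.7 -113.2 z 42.4 wh 34.9 40.0 yaw 20.4 jig 108.0 -252.3
63 ctr 742.7 -226.4 z 48.9 wh 25.3 51.5 yaw 62.1 jig 222.9 -351.4
596 ctr 749.3 -19.7 z 37.2 wh 58.2 58.4 yaw -89.0 jig 202.5 -145.6Traceback (most recent call last):
  File "<string>", line 3, in <module>
    look();tool()
           ~~~~^^
  File "h.py", line 43, in tool
    print('tcp',(s['position']*1000).round(1),'closing',round((b+90)%180-90,2),'w',s['grip_width'].round(4),'f',s['wrist_force'].round(1),'t',s['clock'])
                                                                                   ^^^^^^^^^^^^^^^^^^^^^
AttributeError: 'float' object has no attribute 'round'
```

Emit:
{"method": "send_rows", "body": {
  "plan": [
    {"x":0.0209,"y":-0.0346,"z":0,"yaw":0.0615},
    {"x":0.0209,"y":-0.0346,"z":0,"yaw":0.0615},
    {"x":0.0209,"y":-0.0346,"z":0,"yaw":0.0615},
    {"x":0.0209,"y":-0.0346,"z":0,"yaw":0.0615},
    {"x":0.0209,"y":-0.0346,"z":0,"yaw":0.0615}
  ]
}}

```text
clock: 8.2
position: [0.5793, -0.0117, 0.1679]
tool_rot: [-2.008, -2.414, 0.003]
wrist_force: [0.7, 0.8, 0.9]
grip_width: 0.0521
grip_force: 0.0
```

Emit:
{"method": "send_rows", "body": {
  "plan": [
    {"x":0.0209,"y":-0.0346,"z":0,"yaw":0.0615},
    {"x":0.0209,"y":-0.0346,"z":0,"yaw":0.0615},
    {"x":0.0209,"y":-0.0346,"z":0,"yaw":0.0615},
    {"x":0,"y":0,"z":-0.03,"yaw":0},
    {"x":0,"y":0,"z":-0.03,"yaw":0}
  ]
}}

```text
clock: 8.62
position: [0.6431, -0.1169, 0.1078]
tool_rot: [1.788, 2.583, 0.0]
wrist_force: [-0.4, 1.4, 0.3]
grip_width: 0.0521
grip_force: 0.0
```

Emit:
{"method": "send_rows", "body": {
  "plan": [
    {"x":0,"y":0,"z":0,"yaw":0},
    {"x":0,"y":0,"z":0,"yaw":0},
    {"x":0,"y":0,"z":0,"yaw":0},
    {"x":0,"y":0,"z":0,"yaw":0},
    {"x":0,"y":0,"z":0,"yaw":0}
  ]
}}

```text
clock: 9.03
position: [0.6432, -0.1133, 0.1115]
tool_rot: [1.781, 2.585, 0.001]
wrist_force: [-0.2, -0.5, -0.4]
grip_width: 0.052
grip_force: 0.0
```

```bash
sed -i "s/s\['grip_width'\].round(4)/round(s['grip_width'],4)/" h.py; python3 -c "
from h import *
tool();look()"
```

```text
tcp [ 643.2 -113.3  111.5] closing 20.89 w 0.052 f [-0.2 -0.5 -0.4] t 9.0333
top
207 ctr 568.9 -93.8 z 41.6 wh 33.6 39.7 yaw -18.5 jig 33.4 -242.6
230 ctr 453.3 -91.6 z 41.5 wh 33.4 39.7 yaw 10.3 jig -81.5 -255.6
scene
233 ctr 451.8 -90.7 z 42.8 wh 35.6 40.0 yaw 10.9 jig -83.2 -254.9
277 ctr 568.2 -93.2 z 42.7 wh 34.1 41.4 yaw -18.1 jig 32.6 -242.1
43 ctr 482.3 161.9 z 48.4 wh 4.7 40.7 yaw -10.7 jig -85.9 -0.4
63 ctr 741.9 -225.8 z 48.1 wh 24.0 51.1 yaw 65.5 jig 222.0 -350.9
586 ctr 748.7 -19.1 z 37.1 wh 57.0 58.3 yaw 16.1 jig 201.8 -145.1
```

Emit:
{"method": "send_rows", "body": {
  "plan": [
    {"x":-0.001,"y":0,"z":-0.03,"yaw":0},
    {"x":0,"y":0,"z":-0.03,"yaw":0},
    {"x":0,"y":0,"z":-0.02,"yaw":0},
    {"x":0,"y":0,"z":-0.0145,"yaw":0},
    {"x":0,"y":0,"z":0,"yaw":0}
  ]
}}

```text
clock: 9.55
position: [0.6395, -0.1135, 0.0123]
tool_rot: [-1.781, -2.584, 0.003]
wrist_force: [-0.6, 0.5, -0.2]
grip_width: 0.0524
grip_force: 0.0
```

Emit:
{"method": "send_rows", "body": {
  "plan": [
    {"x":0,"y":0,"z":0,"yaw":0},
    {"x":0,"y":0,"z":0,"yaw":0},
    {"x":0,"y":0,"z":0,"yaw":0},
    {"x":0,"y":0,"z":0,"yaw":0},
    {"x":0,"y":0,"z":0,"yaw":0}
  ],
  "gripper": 0,
  "force": 30
}}

```text
clock: 9.97
position: [0.6423, -0.1138, 0.0167]
tool_rot: [1.782, 2.585, 0.001]
wrist_force: [-0.9, 0.1, 5.7]
grip_width: 0.0345
grip_force: 30.0
```

Emit:
{"method": "send_rows", "body": {
  "plan": [
    {"x":0,"y":0,"z":0,"yaw":0},
    {"x":0,"y":0,"z":0,"yaw":0},
    {"x":0,"y":0,"z":0,"yaw":0},
    {"x":0,"y":0,"z":0.015,"yaw":0},
    {"x":0,"y":0,"z":0.025,"yaw":0}
  ]
}}

```text
clock: 10.38
position: [0.6393, -0.1136, 0.0537]
tool_rot: [-1.78, -2.583, 0.003]
wrist_force: [0.8, -0.2, -0.9]
grip_width: 0.0341
grip_force: 30.0
```

Emit:
{"method": "send_rows", "body": {
  "plan": [
    {"x":0,"y":0,"z":0.03,"yaw":0},
    {"x":0,"y":0,"z":0.02,"yaw":0},
    {"x":-0.0014,"y":0.0373,"z":0,"yaw":-0.055},
    {"x":-0.0014,"y":0.0373,"z":0,"yaw":-0.055},
    {"x":-0.0014,"y":0.0373,"z":0,"yaw":-0.055}
  ]
}}

```text
clock: 10.8
position: [0.6372, -0.0012, 0.1068]
tool_rot: [1.995, 2.425, 0.001]
wrist_force: [-0.0, 0.8, -1.2]
grip_width: 0.0341
grip_force: 30.0
```

Emit:
{"method": "send_rows", "body": {
  "plan": [
    {"x":-0.0014,"y":0.0373,"z":0,"yaw":-0.055},
    {"x":-0.0014,"y":0.0373,"z":0,"yaw":-0.055},
    {"x":-0.0014,"y":0.0373,"z":0,"yaw":-0.055},
    {"x":-0.0014,"y":0.0373,"z":0,"yaw":-0.055},
    {"x":-0.0014,"y":0.0373,"z":0,"yaw":-0.055}
  ]
}}

```text
clock: 11.22
position: [0.6298, 0.1865, 0.1063]
tool_rot: [2.307, 2.132, 0.001]
wrist_force: [1.2, 0.5, -0.7]
grip_width: 0.034
grip_force: 30.0
```

Emit:
{"method": "send_rows", "body": {
  "plan": [
    {"x":-0.0014,"y":0.0373,"z":0,"yaw":-0.055},
    {"x":0,"y":0,"z":0,"yaw":0},
    {"x":0,"y":0,"z":0,"yaw":0},
    {"x":0,"y":0,"z":0,"yaw":0},
    {"x":0,"y":0,"z":0,"yaw":0}
  ]
}}

```text
clock: 11.63
position: [0.6292, 0.2201, 0.1054]
tool_rot: [2.363, 2.069, -0.001]
wrist_force: [0.9, -0.1, -1.4]
grip_width: 0.0343
grip_force: 30.0
```

```bash
python3 -c "
from h import *
tool();p=look();save(p,'s1.png')"
```

```text
tcp [629.2 220.1 105.4] closing -7.6 w 0.0343 f [ 0.9 -0.1 -1.4] t 11.6333
top
224 ctr 569.8 -216.8 z 41.4 wh 33.7 39.3 yaw 22.0 jig 50.3 -364.4
219 ctr 569.0 -93.8 z 41.4 wh 34.1 39.7 yaw -17.7 jig 33.5 -242.6
232 ctr 453.3 -91.6 z 41.3 wh 33.3 39.7 yaw 9.9 jig -81.5 -255.6
250 ctr 448.6 -203.2 z 41.5 wh 35.8 40.0 yaw 7.4 jig -71.7 -366.8
scene
214 ctr 448.6 -203.1 z 42.7 wh 34.7 41.4 yaw 8.4 jig -71.6 -366.7
232 ctr 452.4 -90.7 z 42.6 wh 36.7 40.3 yaw 9.5 jig -82.6 -254.7
255 ctr 569.2 -216.8 z 42.6 wh 35.8 40.9 yaw 23.9 jig 49.7 -364.5
278 ctr 567.9 -93.0 z 42.6 wh 35.0 40.8 yaw -18.6 jig 32.3 -242.0
43 ctr 482.1 162.5 z 47.5 wh 3.3 39.7 yaw -6.1 jig -86.1 0.2
64 ctr 742.5 -226.4 z 49.0 wh 25.2 51.5 yaw 62.5 jig 222.8 -351.4
572 ctr 748.7 -18.9 z 37.3 wh 55.7 59.1 yaw 19.2 jig 201.8 -144.8
```

Emit:
{"method": "send_rows", "body": {
  "plan": [
    {"x":0,"y":0,"z":-0.03,"yaw":0},
    {"x":0,"y":0,"z":-0.025,"yaw":0},
    {"x":0,"y":0,"z":-0.015,"yaw":0},
    {"x":0,"y":0,"z":-0.006,"yaw":0},
    {"x":0,"y":0,"z":0,"yaw":0}
  ]
}}

```text
clock: 12.15
position: [0.6284, 0.2209, 0.029]
tool_rot: [-2.363, -2.07, 0.003]
wrist_force: [0.9, 0.9, -1.1]
grip_width: 0.0336
grip_force: 30.0
```

Emit:
{"method": "send_rows", "body": {
  "plan": [
    {"x":0,"y":0,"z":0,"yaw":0},
    {"x":0.002,"y":-0.0003,"z":0,"yaw":0},
    {"x":0.002,"y":-0.0003,"z":0,"yaw":0},
    {"x":0.002,"y":-0.0003,"z":0,"yaw":0},
    {"x":0,"y":0,"z":0,"yaw":0}
  ]
}}

```text
clock: 12.57
position: [0.635, 0.221, 0.0292]
tool_rot: [-2.362, -2.071, -0.0]
wrist_force: [-0.7, -0.8, -1.6]
grip_width: 0.0339
grip_force: 30.0
```

Emit:
{"method": "send_rows", "body": {
  "plan": [
    {"x":0.0003,"y":0.002,"z":0,"yaw":0},
    {"x":0.0003,"y":0.002,"z":0,"yaw":0},
    {"x":0.0003,"y":0.002,"z":0,"yaw":0},
    {"x":0,"y":0,"z":0,"yaw":0},
    {"x":0,"y":0,"z":0,"yaw":0}
  ]
}}

```text
clock: 12.98
position: [0.6356, 0.2273, 0.029]
tool_rot: [-2.362, -2.071, 0.0]
wrist_force: [-0.2, 0.4, -0.9]
grip_width: 0.0336
grip_force: 30.0
```

Emit:
{"method": "send_rows", "body": {
  "plan": [
    {"x":0.001,"y":0,"z":0,"yaw":0},
    {"x":0.0012,"y":0.001,"z":0,"yaw":0},
    {"x":0,"y":0.001,"z":0,"yaw":0},
    {"x":0,"y":0.001,"z":0,"yaw":0},
    {"x":0,"y":0,"z":0,"yaw":0}
  ]
}}

```text
clock: 13.4
position: [0.6362, 0.2274, 0.0289]
tool_rot: [2.362, 2.07, -0.01]
wrist_force: [-9.8, -9.7, 8.9]
grip_width: 0.034
grip_force: 30.0
```

Emit:
{"method": "send_rows", "body": {
  "plan": [
    {"x":0,"y":0.001,"z":0,"yaw":0},
    {"x":0,"y":0,"z":-0.001,"yaw":0},
    {"x":0,"y":0,"z":-0.001,"yaw":0},
    {"x":0,"y":0,"z":0,"yaw":0},
    {"x":0,"y":0,"z":0,"yaw":0}
  ]
}}

```text
clock: 13.82
position: [0.6362, 0.2274, 0.0282]
tool_rot: [2.362, 2.068, -0.011]
wrist_force: [-15.5, -14.7, 21.8]
grip_width: 0.0338
grip_force: 30.0
```

Emit:
{"method": "send_rows", "body": {
  "plan": [
    {"x":0,"y":0,"z":0,"yaw":0},
    {"x":0,"y":0,"z":0,"yaw":0},
    {"x":-0.002,"y":-0.003,"z":0.002,"yaw":0},
    {"x":0,"y":0,"z":0,"yaw":0},
    {"x":0,"y":0,"z":0.005,"yaw":0}
  ],
  "gripper": 0.6
}}

```text
clock: 14.23
position: [0.6353, 0.2279, 0.0334]
tool_rot: [-2.362, -2.071, 0.002]
wrist_force: [0.0, -0.0, 0.5]
grip_width: 0.0513
grip_force: 0.0
```

Emit:
{"method": "send_rows", "body": {
  "plan": [
    {"x":0,"y":0,"z":0.02,"yaw":0},
    {"x":0,"y":0,"z":0.025,"yaw":0},
    {"x":0,"y":0,"z":0.025,"yaw":0},
    {"x":-0.0075,"y":-0.0357,"z":0,"yaw":-0.021},
    {"x":-0.0075,"y":-0.0357,"z":0,"yaw":-0.021}
  ]
}}

```text
clock: 14.65
position: [0.6213, 0.1597, 0.1064]
tool_rot: [2.401, 2.026, 0.007]
wrist_force: [1.6, -1.2, -1.5]
grip_width: 0.0523
grip_force: 0.0
```

Emit:
{"method": "send_rows", "body": {
  "plan": [
    {"x":-0.0075,"y":-0.0357,"z":0,"yaw":-0.021},
    {"x":-0.0075,"y":-0.0357,"z":0,"yaw":-0.021},
    {"x":-0.0075,"y":-0.0357,"z":0,"yaw":-0.021},
    {"x":-0.0075,"y":-0.0357,"z":0,"yaw":-0.021},
    {"x":-0.0075,"y":-0.0357,"z":0,"yaw":-0.021}
  ]
}}

```text
clock: 15.07
position: [0.583, -0.0232, 0.1046]
tool_rot: [2.508, 1.891, 0.001]
wrist_force: [1.7, -0.4, -0.3]
grip_width: 0.0521
grip_force: 0.0
```

Emit:
{"method": "send_rows", "body": {
  "plan": [
    {"x":-0.0075,"y":-0.0357,"z":0,"yaw":-0.021},
    {"x":-0.0075,"y":-0.0357,"z":0,"yaw":-0.021},
    {"x":0,"y":0,"z":0,"yaw":0},
    {"x":0,"y":0,"z":0,"yaw":0},
    {"x":0,"y":0,"z":0,"yaw":0}
  ]
}}

```text
clock: 15.48
position: [0.5686, -0.0924, 0.1045]
tool_rot: [-2.547, -1.839, -0.001]
wrist_force: [1.4, 0.9, 1.2]
grip_width: 0.0521
grip_force: 0.0
```

```bash
python3 -c "
from h import *
tool();look()"
```

```text
tcp [568.6 -92.4 104.5] closing -18.32 w 0.0521 f [1.4 0.9 1.2] t 15.4833
top
238 ctr 636.5 227.8 z 53.2 wh 33.6 42.6 yaw -8.5 jig 58.4 85.0
scene
132 ctr 452.1 -87.9 z 42.5 wh 34.5 34.8 yaw 8.9 jig -83.2 -252.0
275 ctr 568.0 -92.8 z 42.6 wh 33.5 41.2 yaw -19.3 jig 32.3 -241.7
41 ctr 482.1 162.5 z 48.1 wh 4.1 39.7 yaw -9.7 jig -86.1 0.1
66 ctr 742.5 -226.8 z 48.4 wh 26.2 51.6 yaw 62.2 jig 222.8 -351.8
385 ctr 636.1 227.6 z 54.6 wh 34.8 39.3 yaw -8.4 jig 58.0 84.8
567 ctr 749.7 -20.4 z 37.1 wh 57.3 58.0 yaw -4.5 jig 203.1 -146.2
```

Emit:
{"method": "send_rows", "body": {
  "plan": [
    {"x":0,"y":-0.0005,"z":-0.03,"yaw":0},
    {"x":0,"y":0,"z":-0.03,"yaw":0},
    {"x":0,"y":0,"z":-0.018,"yaw":0},
    {"x":0,"y":0,"z":-0.0095,"yaw":0},
    {"x":0,"y":0,"z":0,"yaw":0}
  ]
}}

```text
clock: 16.0
position: [0.5671, -0.092, 0.0145]
tool_rot: [-2.543, -1.84, 0.003]
wrist_force: [-0.0, 0.2, -0.2]
grip_width: 0.0521
grip_force: 0.0
```

Emit:
{"method": "send_rows", "body": {
  "plan": [
    {"x":0,"y":0,"z":0,"yaw":0},
    {"x":0,"y":0,"z":0,"yaw":0},
    {"x":0,"y":0,"z":0,"yaw":0},
    {"x":0,"y":0,"z":0,"yaw":0},
    {"x":0,"y":0,"z":0,"yaw":0}
  ],
  "gripper": 0,
  "force": 30
}}

```text
clock: 16.42
position: [0.5691, -0.0936, 0.0178]
tool_rot: [2.546, 1.838, 0.002]
wrist_force: [-1.5, 0.2, 4.5]
grip_width: 0.0338
grip_force: 3.0
```

Emit:
{"method": "send_rows", "body": {
  "plan": [
    {"x":0,"y":0,"z":0,"yaw":0},
    {"x":0,"y":0,"z":0,"yaw":0},
    {"x":0,"y":0,"z":0,"yaw":0},
    {"x":0,"y":0,"z":0.015,"yaw":0},
    {"x":0,"y":0,"z":0.025,"yaw":0}
  ]
}}

```text
clock: 16.83
position: [0.5658, -0.0935, 0.0542]
tool_rot: [-2.544, -1.837, 0.006]
wrist_force: [-0.5, 0.1, -1.1]
grip_width: 0.0339
grip_force: 30.0
```

Emit:
{"method": "send_rows", "body": {
  "plan": [
    {"x":0,"y":0,"z":0.03,"yaw":0},
    {"x":0,"y":0,"z":0.02,"yaw":0},
    {"x":0.0069,"y":0.0344,"z":0,"yaw":0.0236},
    {"x":0.0069,"y":0.0344,"z":0,"yaw":0.0236},
    {"x":0.0069,"y":0.0344,"z":0,"yaw":0.0236}
  ]
}}

```text
clock: 17.25
position: [0.5889, 0.0099, 0.1067]
tool_rot: [2.481, 1.926, -0.0]
wrist_force: [1.0, 0.3, -1.7]
grip_width: 0.0336
grip_force: 30.0
```

Emit:
{"method": "send_rows", "body": {
  "plan": [
    {"x":0.0069,"y":0.0344,"z":0,"yaw":0.0236},
    {"x":0.0069,"y":0.0344,"z":0,"yaw":0.0236},
    {"x":0.0069,"y":0.0344,"z":0,"yaw":0.0236},
    {"x":0.0069,"y":0.0344,"z":0,"yaw":0.0236},
    {"x":0.0069,"y":0.0344,"z":0,"yaw":0.0236}
  ]
}}

```text
clock: 17.67
position: [0.6232, 0.1828, 0.1059]
tool_rot: [-2.361, -2.072, 0.002]
wrist_force: [0.9, 0.0, -1.3]
grip_width: 0.0337
grip_force: 30.0
```

Emit:
{"method": "send_rows", "body": {
  "plan": [
    {"x":0,"y":0,"z":0,"yaw":0},
    {"x":0,"y":0,"z":0,"yaw":0},
    {"x":0,"y":0,"z":0,"yaw":0},
    {"x":0,"y":0,"z":0,"yaw":0},
    {"x":0,"y":0,"z":0,"yaw":0}
  ]
}}

```text
clock: 18.08
position: [0.6236, 0.1797, 0.1063]
tool_rot: [2.364, 2.068, -0.001]
wrist_force: [0.1, -1.1, -1.9]
grip_width: 0.0339
grip_force: 30.0
```

```bash
python3 -c "
from h import *
tool();look()"
```

```text
tcp [623.6 179.7 106.3] closing -7.65 w 0.0339 f [ 0.1 -1.1 -1.9] t 18.0833
top
227 ctr 569.8 -216.7 z 41.4 wh 33.7 40.2 yaw 22.2 jig 50.3 -364.3
229 ctr 453.3 -91.6 z 41.6 wh 33.4 39.6 yaw 10.0 jig -81.5 -255.5
243 ctr 448.5 -203.3 z 41.8 wh 35.7 39.8 yaw 7.6 jig -71.7 -366.9
scene
219 ctr 447.7 -202.9 z 42.7 wh 35.7 40.6 yaw 7.8 jig -72.6 -366.6
230 ctr 452.2 -90.6 z 42.6 wh 35.8 40.7 yaw 7.9 jig -82.8 -254.7
256 ctr 568.8 -216.7 z 42.7 wh 36.3 40.5 yaw 22.0 jig 49.3 -364.4
60 ctr 742.7 -227.2 z 48.4 wh 25.7 51.7 yaw 60.6 jig 223.1 -352.1
607 ctr 748.6 -19.0 z 37.1 wh 56.0 59.0 yaw 17.2 jig 201.8 -145.0
167 ctr 637.7 237.3 z 54.7 wh 19.7 32.4 yaw 82.4 jig 58.4 94.7
```

Emit:
{"method": "send_rows", "body": {
  "plan": [
    {"x":0,"y":0,"z":-0.03,"yaw":0},
    {"x":0,"y":0,"z":-0.025,"yaw":0},
    {"x":0,"y":0,"z":-0.015,"yaw":0},
    {"x":0,"y":0,"z":-0.006,"yaw":0},
    {"x":0,"y":0,"z":0,"yaw":0}
  ]
}}

```text
clock: 18.6
position: [0.6229, 0.1808, 0.0303]
tool_rot: [-2.363, -2.07, 0.003]
wrist_force: [0.9, 0.7, -1.0]
grip_width: 0.0337
grip_force: 30.0
```

Emit:
{"method": "send_rows", "body": {
  "plan": [
    {"x":0,"y":0,"z":0,"yaw":0},
    {"x":0.002,"y":-0.0003,"z":0,"yaw":0},
    {"x":0.002,"y":-0.0003,"z":0,"yaw":0},
    {"x":0.0018,"y":-0.0003,"z":0,"yaw":0},
    {"x":0,"y":0,"z":0,"yaw":0}
  ]
}}

```text
clock: 19.02
position: [0.6297, 0.1806, 0.0308]
tool_rot: [-2.363, -2.071, -0.0]
wrist_force: [-0.3, 1.2, -0.8]
grip_width: 0.0338
grip_force: 30.0
```

Emit:
{"method": "send_rows", "body": {
  "plan": [
    {"x":0.0003,"y":0.002,"z":0,"yaw":0},
    {"x":0.0003,"y":0.002,"z":0,"yaw":0},
    {"x":0.0003,"y":0.002,"z":0,"yaw":0},
    {"x":0.0003,"y":0.002,"z":0,"yaw":0},
    {"x":0,"y":0,"z":0,"yaw":0}
  ]
}}

```text
clock: 19.43
position: [0.6304, 0.1882, 0.0305]
tool_rot: [2.362, 2.071, -0.002]
wrist_force: [-0.3, -1.5, 0.5]
grip_width: 0.0335
grip_force: 30.0
```

Emit:
{"method": "send_rows", "body": {
  "plan": [
    {"x":0.001,"y":0.001,"z":0,"yaw":0},
    {"x":0.0007,"y":0.001,"z":0,"yaw":0},
    {"x":0,"y":0.001,"z":0,"yaw":0},
    {"x":0,"y":0,"z":-0.001,"yaw":0},
    {"x":0,"y":0,"z":0,"yaw":0}
  ]
}}

```text
clock: 19.85
position: [0.631, 0.1882, 0.0294]
tool_rot: [2.363, 2.068, -0.009]
wrist_force: [-7.9, -11.0, 8.2]
grip_width: 0.0336
grip_force: 30.0
```

Emit:
{"method": "send_rows", "body": {
  "plan": [
    {"x":0,"y":0,"z":0,"yaw":0},
    {"x":0,"y":0,"z":0,"yaw":0},
    {"x":-0.0013,"y":-0.003,"z":0.002,"yaw":0},
    {"x":0,"y":0,"z":0,"yaw":0},
    {"x":0,"y":0,"z":0.005,"yaw":0}
  ],
  "gripper": 0.6
}}

```text
clock: 20.27
position: [0.6304, 0.1886, 0.036]
tool_rot: [-2.362, -2.071, 0.001]
wrist_force: [0.1, -0.1, -0.3]
grip_width: 0.0512
grip_force: 0.0
```

Emit:
{"method": "send_rows", "body": {
  "plan": [
    {"x":0,"y":0,"z":0.02,"yaw":0},
    {"x":0,"y":0,"z":0.025,"yaw":0},
    {"x":0,"y":0,"z":0.025,"yaw":0},
    {"x":-0.0198,"y":-0.0311,"z":0,"yaw":0.034},
    {"x":-0.0198,"y":-0.0311,"z":0,"yaw":0.034}
  ]
}}

```text
clock: 20.68
position: [0.5921, 0.1289, 0.1088]
tool_rot: [2.284, 2.155, 0.007]
wrist_force: [0.0, -2.1, -0.6]
grip_width: 0.052
grip_force: 0.0
```

Emit:
{"method": "send_rows", "body": {
  "plan": [
    {"x":-0.0198,"y":-0.0311,"z":0,"yaw":0.034},
    {"x":-0.0198,"y":-0.0311,"z":0,"yaw":0.034},
    {"x":-0.0198,"y":-0.0311,"z":0,"yaw":0.034},
    {"x":-0.0198,"y":-0.0311,"z":0,"yaw":0.034},
    {"x":-0.0198,"y":-0.0311,"z":0,"yaw":0.034}
  ]
}}

```text
clock: 21.1
position: [0.4914, -0.0301, 0.1071]
tool_rot: [2.097, 2.338, 0.001]
wrist_force: [0.0, -0.1, 0.8]
grip_width: 0.0522
grip_force: 0.0
```

Emit:
{"method": "send_rows", "body": {
  "plan": [
    {"x":-0.0198,"y":-0.0311,"z":0,"yaw":0.034},
    {"x":-0.0198,"y":-0.0311,"z":0,"yaw":0.034},
    {"x":0,"y":0,"z":0,"yaw":0},
    {"x":0,"y":0,"z":0,"yaw":0},
    {"x":0,"y":0,"z":0,"yaw":0}
  ]
}}

```text
clock: 21.52
position: [0.4532, -0.0909, 0.1072]
tool_rot: [2.019, 2.406, 0.001]
wrist_force: [-0.3, 0.4, 0.8]
grip_width: 0.0521
grip_force: 0.0
```

```bash
python3 -c "
from h import *
tool();look()"
```

```text
tcp [453.2 -90.9 107.2] closing 9.99 w 0.0521 f [-0.3  0.4  0.8] t 21.5167
top
465 ctr 634.3 207.8 z 53.4 wh 34.2 82.7 yaw -7.6 jig 58.8 64.9
226 ctr 569.9 -216.7 z 41.4 wh 33.8 40.8 yaw 21.6 jig 50.4 -364.4
scene
206 ctr 448.9 -203.0 z 42.6 wh 35.3 41.3 yaw 7.6 jig -71.4 -366.6
215 ctr 453.3 -90.4 z 42.8 wh 34.0 40.0 yaw 9.7 jig -81.7 -254.3
257 ctr 568.4 -216.9 z 42.4 wh 36.9 40.2 yaw 22.8 jig 48.9 -364.7
43 ctr 482.6 162.4 z 48.0 wh 4.3 39.8 yaw -9.1 jig -85.7 0.1
65 ctr 742.3 -226.7 z 48.5 wh 26.0 51.6 yaw 62.8 jig 222.6 -351.7
791 ctr 633.6 207.4 z 54.7 wh 35.4 80.5 yaw -8.6 jig 58.2 64.4
582 ctr 748.2 -18.7 z 37.2 wh 56.7 58.1 yaw 33.1 jig 201.3 -144.8
```

Emit:
{"method": "send_rows", "body": {
  "plan": [
    {"x":0,"y":0,"z":-0.03,"yaw":0},
    {"x":0,"y":0,"z":-0.03,"yaw":0},
    {"x":0,"y":0,"z":-0.02,"yaw":0},
    {"x":0,"y":0,"z":-0.01,"yaw":0},
    {"x":0,"y":0,"z":0,"yaw":0}
  ]
}}

```text
clock: 22.03
position: [0.4516, -0.0898, 0.0147]
tool_rot: [-2.014, -2.406, 0.001]
wrist_force: [-0.0, -0.6, 1.0]
grip_width: 0.0521
grip_force: 0.0
```

Emit:
{"method": "send_rows", "body": {
  "plan": [
    {"x":0,"y":0,"z":0,"yaw":0},
    {"x":0,"y":0,"z":0,"yaw":0},
    {"x":0,"y":0,"z":0,"yaw":0},
    {"x":0,"y":0,"z":0,"yaw":0},
    {"x":0,"y":0,"z":0,"yaw":0}
  ],
  "gripper": 0,
  "force": 30
}}

```text
clock: 22.45
position: [0.4533, -0.0915, 0.0176]
tool_rot: [2.018, 2.405, 0.0]
wrist_force: [-1.5, -0.1, 6.4]
grip_width: 0.034
grip_force: 30.0
```

Emit:
{"method": "send_rows", "body": {
  "plan": [
    {"x":0,"y":0,"z":0,"yaw":0},
    {"x":0,"y":0,"z":0,"yaw":0},
    {"x":0,"y":0,"z":0,"yaw":0},
    {"x":0,"y":0,"z":0.015,"yaw":0},
    {"x":0,"y":0,"z":0.025,"yaw":0}
  ]
}}

```text
clock: 22.87
position: [0.4508, -0.091, 0.0554]
tool_rot: [-2.017, -2.404, 0.002]
wrist_force: [-0.4, -1.7, -2.0]
grip_width: 0.0337
grip_force: 30.0
```

Emit:
{"method": "send_rows", "body": {
  "plan": [
    {"x":0,"y":0,"z":0.03,"yaw":0},
    {"x":0,"y":0,"z":0.02,"yaw":0},
    {"x":0.0207,"y":0.0292,"z":0,"yaw":-0.038},
    {"x":0.0207,"y":0.0292,"z":0,"yaw":-0.038},
    {"x":0.0207,"y":0.0292,"z":0,"yaw":-0.038}
  ]
}}

```text
clock: 23.28
position: [0.5158, -0.0034, 0.1077]
tool_rot: [2.156, 2.282, 0.001]
wrist_force: [1.0, 0.4, -2.7]
grip_width: 0.0335
grip_force: 30.0
```

Emit:
{"method": "send_rows", "body": {
  "plan": [
    {"x":0.0207,"y":0.0292,"z":0,"yaw":-0.038},
    {"x":0.0207,"y":0.0292,"z":0,"yaw":-0.038},
    {"x":0.0207,"y":0.0292,"z":0,"yaw":-0.038},
    {"x":0.0207,"y":0.0292,"z":0,"yaw":-0.038},
    {"x":0.0207,"y":0.0292,"z":0,"yaw":-0.038}
  ]
}}

```text
clock: 23.7
position: [0.6191, 0.1435, 0.1066]
tool_rot: [2.363, 2.07, -0.0]
wrist_force: [0.4, -0.8, -1.9]
grip_width: 0.0339
grip_force: 30.0
```

Emit:
{"method": "send_rows", "body": {
  "plan": [
    {"x":0,"y":0,"z":0,"yaw":0},
    {"x":0,"y":0,"z":0,"yaw":0},
    {"x":0,"y":0,"z":0,"yaw":0},
    {"x":0,"y":0,"z":0,"yaw":0},
    {"x":0,"y":0,"z":0,"yaw":0}
  ]
}}

```text
clock: 24.12
position: [0.6181, 0.1407, 0.1067]
tool_rot: [2.361, 2.071, -0.001]
wrist_force: [0.2, 0.3, -2.0]
grip_width: 0.0337
grip_force: 30.0
```

```bash
python3 -c "
from h import *
tool();look()"
```

```text
tcp [618.1 140.7 106.7] closing -7.5 w 0.0337 f [ 0.2  0.3 -2. ] t 24.1167
top
226 ctr 569.7 -216.5 z 41.7 wh 33.8 40.0 yaw 22.1 jig 50.2 -364.2
241 ctr 448.6 -203.4 z 41.7 wh 35.7 40.1 yaw 8.0 jig -71.6 -367.0
scene
214 ctr 448.5 -203.0 z 42.7 wh 35.8 40.7 yaw 8.1 jig -71.8 -366.6
258 ctr 568.4 -216.3 z 42.7 wh 36.2 40.1 yaw 22.7 jig 48.9 -364.1
63 ctr 742.0 -225.6 z 47.9 wh 23.9 51.0 yaw 65.5 jig 222.1 -350.7
679 ctr 634.0 211.4 z 54.8 wh 35.2 72.1 yaw -8.1 jig 58.0 68.4
533 ctr 747.4 -18.5 z 37.2 wh 55.6 59.0 yaw -33.0 jig 200.5 -144.7
```

Emit:
{"method": "send_rows", "body": {
  "plan": [
    {"x":0,"y":0,"z":-0.03,"yaw":0},
    {"x":0,"y":0,"z":-0.025,"yaw":0},
    {"x":0,"y":0,"z":-0.015,"yaw":0},
    {"x":0,"y":0,"z":-0.006,"yaw":0},
    {"x":0,"y":0,"z":0,"yaw":0}
  ]
}}

```text
clock: 24.63
position: [0.6176, 0.1418, 0.0305]
tool_rot: [-2.36, -2.073, 0.003]
wrist_force: [-0.8, -0.8, -1.3]
grip_width: 0.0335
grip_force: 30.0
```

Emit:
{"method": "send_rows", "body": {
  "plan": [
    {"x":0,"y":0,"z":0,"yaw":0},
    {"x":0.002,"y":-0.0003,"z":0,"yaw":0},
    {"x":0.002,"y":-0.0003,"z":0,"yaw":0},
    {"x":0.0018,"y":-0.0003,"z":0,"yaw":0},
    {"x":0,"y":0,"z":0,"yaw":0}
  ]
}}

```text
clock: 25.05
position: [0.6245, 0.1414, 0.0308]
tool_rot: [2.361, 2.073, 0.001]
wrist_force: [-0.5, 0.1, -1.9]
grip_width: 0.0335
grip_force: 30.0
```

Emit:
{"method": "send_rows", "body": {
  "plan": [
    {"x":0.0003,"y":0.002,"z":0,"yaw":0},
    {"x":0.0003,"y":0.002,"z":0,"yaw":0},
    {"x":0.0003,"y":0.002,"z":0,"yaw":0},
    {"x":0.0003,"y":0.002,"z":0,"yaw":0},
    {"x":0,"y":0,"z":0,"yaw":0}
  ]
}}

```text
clock: 25.47
position: [0.6251, 0.1482, 0.0305]
tool_rot: [2.36, 2.072, -0.003]
wrist_force: [-1.4, -4.6, 1.4]
grip_width: 0.0338
grip_force: 30.0
```

Emit:
{"method": "send_rows", "body": {
  "plan": [
    {"x":0.001,"y":0.001,"z":0,"yaw":0},
    {"x":0.0007,"y":0.001,"z":0,"yaw":0},
    {"x":0,"y":0.001,"z":0,"yaw":0},
    {"x":0,"y":0,"z":-0.001,"yaw":0},
    {"x":0,"y":0,"z":0,"yaw":0}
  ]
}}

```text
clock: 25.88
position: [0.6257, 0.1481, 0.0295]
tool_rot: [2.361, 2.069, -0.011]
wrist_force: [-9.5, -13.2, 10.7]
grip_width: 0.0339
grip_force: 30.0
```

Emit:
{"method": "send_rows", "body": {
  "plan": [
    {"x":0,"y":0,"z":0,"yaw":0},
    {"x":0,"y":0,"z":0,"yaw":0},
    {"x":-0.0013,"y":-0.003,"z":0.002,"yaw":0},
    {"x":0,"y":0,"z":0,"yaw":0},
    {"x":0,"y":0,"z":0.005,"yaw":0}
  ],
  "gripper": 0.6
}}

```text
clock: 26.3
position: [0.6252, 0.1494, 0.0361]
tool_rot: [-2.36, -2.073, 0.001]
wrist_force: [0.3, 1.2, -0.1]
grip_width: 0.0511
grip_force: 0.0
```

Emit:
{"method": "send_rows", "body": {
  "plan": [
    {"x":0,"y":0,"z":0.02,"yaw":0},
    {"x":0,"y":0,"z":0.025,"yaw":0},
    {"x":0,"y":0,"z":0.025,"yaw":0},
    {"x":-0.0177,"y":-0.0352,"z":0,"yaw":0.0272},
    {"x":-0.0177,"y":-0.0352,"z":0,"yaw":0.0272}
  ]
}}

```text
clock: 26.72
position: [0.5912, 0.0818, 0.1088]
tool_rot: [2.296, 2.143, 0.007]
wrist_force: [0.6, -1.2, 0.4]
grip_width: 0.0522
grip_force: 0.0
```

Emit:
{"method": "send_rows", "body": {
  "plan": [
    {"x":-0.0177,"y":-0.0352,"z":0,"yaw":0.0272},
    {"x":-0.0177,"y":-0.0352,"z":0,"yaw":0.0272},
    {"x":-0.0177,"y":-0.0352,"z":0,"yaw":0.0272},
    {"x":-0.0177,"y":-0.0352,"z":0,"yaw":0.0272},
    {"x":-0.0177,"y":-0.0352,"z":0,"yaw":0.0272}
  ]
}}

```text
clock: 27.13
position: [0.501, -0.0982, 0.1072]
tool_rot: [2.15, 2.29, 0.001]
wrist_force: [0.4, -1.5, 0.3]
grip_width: 0.0521
grip_force: 0.0
```

Emit:
{"method": "send_rows", "body": {
  "plan": [
    {"x":-0.0177,"y":-0.0352,"z":0,"yaw":0.0272},
    {"x":-0.0177,"y":-0.0352,"z":0,"yaw":0.0272},
    {"x":-0.0177,"y":-0.0352,"z":0,"yaw":0.0272},
    {"x":0,"y":0,"z":0,"yaw":0},
    {"x":0,"y":0,"z":0,"yaw":0}
  ]
}}

```text
clock: 27.55
position: [0.4479, -0.2047, 0.107]
tool_rot: [2.062, 2.369, -0.001]
wrist_force: [0.1, 0.7, -0.2]
grip_width: 0.0524
grip_force: 0.0
```

```bash
python3 -c "
from h import *
tool();look();tool()"
```

```text
tcp [ 447.9 -204.7  107. ] closing 7.91 w 0.0524 f [ 0.1  0.7 -0.2] t 27.55
top
688 ctr 631.6 187.8 z 53.4 wh 34.3 122.1 yaw -7.5 jig 58.8 44.8
182 ctr 571.0 -216.1 z 41.7 wh 31.2 39.6 yaw 22.0 jig 51.4 -363.6
scene
215 ctr 448.5 -202.8 z 42.6 wh 35.6 40.4 yaw 8.3 jig -71.8 -366.4
255 ctr 568.6 -216.5 z 42.4 wh 35.9 40.7 yaw 22.6 jig 49.1 -364.3
38 ctr 482.2 162.2 z 48.2 wh 2.8 36.9 yaw -6.9 jig -86.0 -0.2
56 ctr 742.3 -227.2 z 49.2 wh 26.5 51.7 yaw 62.2 jig 222.6 -352.2
1132 ctr 630.8 188.6 z 54.8 wh 35.7 118.6 yaw -7.4 jig 57.9 45.4
557 ctr 748.1 -19.1 z 37.1 wh 57.1 59.0 yaw 8.0 jig 201.2 -145.1
tcp [ 449.3 -201.7  107. ] closing 8.2 w 0.0522 f [ 0.3  1.1 -0.4] t 27.65
```

Emit:
{"method": "send_rows", "body": {
  "plan": [
    {"x":0,"y":-0.0005,"z":-0.03,"yaw":0},
    {"x":0,"y":0,"z":-0.03,"yaw":0},
    {"x":0,"y":0,"z":-0.02,"yaw":0},
    {"x":0,"y":0,"z":-0.01,"yaw":0},
    {"x":0,"y":0,"z":0,"yaw":0}
  ]
}}

```text
clock: 28.07
position: [0.4481, -0.2009, 0.0147]
tool_rot: [-2.052, -2.374, 0.0]
wrist_force: [-0.7, 0.2, 0.6]
grip_width: 0.0525
grip_force: 0.0
```

Emit:
{"method": "send_rows", "body": {
  "plan": [
    {"x":0,"y":0,"z":0,"yaw":0},
    {"x":0,"y":0,"z":0,"yaw":0},
    {"x":0,"y":0,"z":0,"yaw":0},
    {"x":0,"y":0,"z":0,"yaw":0},
    {"x":0,"y":0,"z":0,"yaw":0}
  ],
  "gripper": 0,
  "force": 30
}}

```text
clock: 28.48
position: [0.4494, -0.2034, 0.0177]
tool_rot: [2.056, 2.373, 0.0]
wrist_force: [-1.2, 0.8, 7.2]
grip_width: 0.0338
grip_force: 30.0
```

Emit:
{"method": "send_rows", "body": {
  "plan": [
    {"x":0,"y":0,"z":0,"yaw":0},
    {"x":0,"y":0,"z":0,"yaw":0},
    {"x":0,"y":0,"z":0,"yaw":0},
    {"x":0,"y":0,"z":0.015,"yaw":0},
    {"x":0,"y":0,"z":0.025,"yaw":0}
  ]
}}

```text
clock: 28.9
position: [0.4469, -0.2024, 0.0553]
tool_rot: [-2.055, -2.371, 0.001]
wrist_force: [-0.0, 0.2, -1.3]
grip_width: 0.0339
grip_force: 30.0
```

Emit:
{"method": "send_rows", "body": {
  "plan": [
    {"x":0,"y":0,"z":0.03,"yaw":0},
    {"x":0,"y":0,"z":0.02,"yaw":0},
    {"x":0.0183,"y":0.034,"z":0,"yaw":-0.0303},
    {"x":0.0183,"y":0.034,"z":0,"yaw":-0.0303},
    {"x":0.0183,"y":0.034,"z":0,"yaw":-0.0303}
  ]
}}

```text
clock: 29.32
position: [0.5042, -0.1006, 0.1075]
tool_rot: [2.167, 2.272, 0.0]
wrist_force: [1.2, -0.0, -2.1]
grip_width: 0.034
grip_force: 30.0
```

Emit:
{"method": "send_rows", "body": {
  "plan": [
    {"x":0.0183,"y":0.034,"z":0,"yaw":-0.0303},
    {"x":0.0183,"y":0.034,"z":0,"yaw":-0.0303},
    {"x":0.0183,"y":0.034,"z":0,"yaw":-0.0303},
    {"x":0.0183,"y":0.034,"z":0,"yaw":-0.0303},
    {"x":0.0183,"y":0.034,"z":0,"yaw":-0.0303}
  ]
}}

```text
clock: 29.73
position: [0.5956, 0.0704, 0.1067]
tool_rot: [2.331, 2.105, -0.0]
wrist_force: [0.8, -0.5, -1.9]
grip_width: 0.0337
grip_force: 30.0
```

Emit:
{"method": "send_rows", "body": {
  "plan": [
    {"x":0.0183,"y":0.034,"z":0,"yaw":-0.0303},
    {"x":0,"y":0,"z":0,"yaw":0},
    {"x":0,"y":0,"z":0,"yaw":0},
    {"x":0,"y":0,"z":0,"yaw":0},
    {"x":0,"y":0,"z":0,"yaw":0}
  ]
}}

```text
clock: 30.15
position: [0.6132, 0.1013, 0.1064]
tool_rot: [2.362, 2.07, -0.002]
wrist_force: [0.3, -0.2, -1.7]
grip_width: 0.0339
grip_force: 30.0
```

```bash
python3 -c "
from h import *
tool();look();tool()"
```

```text
tcp [613.2 101.3 106.4] closing -7.53 w 0.0339 f [ 0.3 -0.2 -1.7] t 30.15
top
230 ctr 569.9 -216.7 z 41.7 wh 33.8 40.0 yaw 21.8 jig 50.4 -364.3
scene
258 ctr 569.0 -216.9 z 42.4 wh 35.8 41.1 yaw 21.1 jig 49.5 -364.7
34 ctr 482.6 165.3 z 48.1 wh 2.5 34.1 yaw -6.8 jig -86.0 3.0
66 ctr 742.4 -226.3 z 48.7 wh 25.0 51.5 yaw 63.2 jig 222.6 -351.3
1130 ctr 630.6 188.6 z 54.7 wh 36.0 118.7 yaw -8.1 jig 57.6 45.4
547 ctr 750.1 -18.5 z 37.3 wh 54.7 58.9 yaw 18.1 jig 203.2 -144.3
tcp [613.3 101.2 106.6] closing -7.56 w 0.0338 f [-0.2 -0.5 -1.4] t 30.25
```

Same offsets as before (7.1, 7.6 mm), so I'll repeat the push.

Emit:
{"method": "send_rows", "body": {
  "plan": [
    {"x":0,"y":0,"z":-0.03,"yaw":0},
    {"x":0,"y":0,"z":-0.025,"yaw":0},
    {"x":0,"y":0,"z":-0.015,"yaw":0},
    {"x":0,"y":0,"z":-0.006,"yaw":0},
    {"x":0,"y":0,"z":0,"yaw":0}
  ]
}}

```text
clock: 30.67
position: [0.6126, 0.1016, 0.0304]
tool_rot: [-2.362, -2.071, 0.003]
wrist_force: [0.2, 0.8, -0.7]
grip_width: 0.034
grip_force: 30.0
```

Emit:
{"method": "send_rows", "body": {
  "plan": [
    {"x":0,"y":0,"z":0,"yaw":0},
    {"x":0.002,"y":-0.0003,"z":0,"yaw":0},
    {"x":0.002,"y":-0.0003,"z":0,"yaw":0},
    {"x":0.0018,"y":-0.0003,"z":0,"yaw":0},
    {"x":0,"y":0,"z":0,"yaw":0}
  ]
}}

```text
clock: 31.08
position: [0.6194, 0.1019, 0.0307]
tool_rot: [-2.361, -2.072, 0.0]
wrist_force: [-0.6, 0.6, -2.3]
grip_width: 0.034
grip_force: 30.0
```

Emit:
{"method": "send_rows", "body": {
  "plan": [
    {"x":0.0003,"y":0.002,"z":0,"yaw":0},
    {"x":0.0003,"y":0.002,"z":0,"yaw":0},
    {"x":0.0003,"y":0.002,"z":0,"yaw":0},
    {"x":0.0003,"y":0.002,"z":0,"yaw":0},
    {"x":0,"y":0,"z":0,"yaw":0}
  ]
}}

```text
clock: 31.5
position: [0.6202, 0.1087, 0.0305]
tool_rot: [2.361, 2.071, -0.003]
wrist_force: [-1.9, -4.0, 1.5]
grip_width: 0.0339
grip_force: 30.0
```

Emit:
{"method": "send_rows", "body": {
  "plan": [
    {"x":0.001,"y":0.001,"z":0,"yaw":0},
    {"x":0.0007,"y":0.001,"z":0,"yaw":0},
    {"x":0,"y":0.001,"z":0,"yaw":0},
    {"x":0,"y":0,"z":-0.001,"yaw":0},
    {"x":0,"y":0,"z":0,"yaw":0}
  ]
}}

```text
clock: 31.92
position: [0.6205, 0.1087, 0.0295]
tool_rot: [2.362, 2.068, -0.011]
wrist_force: [-10.7, -13.2, 10.7]
grip_width: 0.0339
grip_force: 30.0
```

Emit:
{"method": "send_rows", "body": {
  "plan": [
    {"x":0,"y":0,"z":0,"yaw":0},
    {"x":0,"y":0,"z":0,"yaw":0},
    {"x":-0.0013,"y":-0.003,"z":0.002,"yaw":0},
    {"x":0,"y":0,"z":0,"yaw":0},
    {"x":0,"y":0,"z":0.005,"yaw":0}
  ],
  "gripper": 0.6
}}

```text
clock: 32.33
position: [0.6204, 0.1101, 0.0361]
tool_rot: [-2.36, -2.072, 0.001]
wrist_force: [0.2, 0.6, 0.2]
grip_width: 0.0509
grip_force: 0.0
```

Emit:
{"method": "send_rows", "body": {
  "plan": [
    {"x":0,"y":0,"z":0.02,"yaw":0},
    {"x":0,"y":0,"z":0.025,"yaw":0},
    {"x":0,"y":0,"z":0.025,"yaw":0},
    {"x":-0.0056,"y":-0.0362,"z":0,"yaw":0.0572},
    {"x":-0.0056,"y":-0.0362,"z":0,"yaw":0.0572}
  ]
}}

```text
clock: 32.75
position: [0.6108, 0.0405, 0.1092]
tool_rot: [2.228, 2.212, 0.007]
wrist_force: [0.5, -1.6, -0.2]
grip_width: 0.0524
grip_force: 0.0
```

Emit:
{"method": "send_rows", "body": {
  "plan": [
    {"x":-0.0056,"y":-0.0362,"z":0,"yaw":0.0572},
    {"x":-0.0056,"y":-0.0362,"z":0,"yaw":0.0572},
    {"x":-0.0056,"y":-0.0362,"z":0,"yaw":0.0572},
    {"x":-0.0056,"y":-0.0362,"z":0,"yaw":0.0572},
    {"x":-0.0056,"y":-0.0362,"z":0,"yaw":0.0572}
  ]
}}

```text
clock: 33.17
position: [0.5813, -0.1448, 0.1072]
tool_rot: [1.897, 2.503, 0.001]
wrist_force: [1.3, 0.7, -0.3]
grip_width: 0.052
grip_force: 0.0
```

Emit:
{"method": "send_rows", "body": {
  "plan": [
    {"x":-0.0056,"y":-0.0362,"z":0,"yaw":0.0572},
    {"x":-0.0056,"y":-0.0362,"z":0,"yaw":0.0572},
    {"x":0,"y":0,"z":0,"yaw":0},
    {"x":0,"y":0,"z":0,"yaw":0},
    {"x":0,"y":0,"z":0,"yaw":0}
  ]
}}

```text
clock: 33.58
position: [0.5707, -0.2151, 0.1069]
tool_rot: [1.756, 2.605, 0.001]
wrist_force: [0.9, 0.3, 0.2]
grip_width: 0.0522
grip_force: 0.0
```

```bash
python3 -c "
from h import *
tool();look();tool()"
```

```text
tcp [ 570.7 -215.1  106.9] closing 22.02 w 0.0522 f [0.9 0.3 0.2] t 33.5833
top
913 ctr 629.1 168.3 z 53.4 wh 34.1 162.9 yaw -7.5 jig 58.8 25.1
scene
207 ctr 568.7 -216.8 z 42.4 wh 35.8 40.8 yaw 20.7 jig 49.2 -364.6
39 ctr 482.3 162.5 z 48.7 wh 2.8 39.7 yaw -5.9 jig -86.0 0.2
62 ctr 742.8 -226.9 z 48.4 wh 25.5 51.6 yaw 60.6 jig 223.2 -351.9
1492 ctr 628.2 168.4 z 54.7 wh 35.7 159.1 yaw -7.7 jig 58.0 25.1
581 ctr 750.0 -19.3 z 37.2 wh 55.4 59.2 yaw 2.9 jig 203.2 -145.1
tcp [ 571.  -213.9  106.9] closing 22.16 w 0.052 f [-0.4  0.4 -0.7] t 33.6833
```

Emit:
{"method": "send_rows", "body": {
  "plan": [
    {"x":-0.001,"y":-0.0023,"z":-0.03,"yaw":0},
    {"x":0,"y":0,"z":-0.03,"yaw":0},
    {"x":0,"y":0,"z":-0.02,"yaw":0},
    {"x":0,"y":0,"z":-0.0095,"yaw":0},
    {"x":0,"y":0,"z":0,"yaw":0}
  ]
}}

```text
clock: 34.1
position: [0.5683, -0.2162, 0.0151]
tool_rot: [-1.751, -2.604, 0.0]
wrist_force: [-0.4, -0.2, -0.2]
grip_width: 0.0521
grip_force: 0.0
```

Emit:
{"method": "send_rows", "body": {
  "plan": [
    {"x":0,"y":0,"z":0,"yaw":0},
    {"x":0,"y":0,"z":0,"yaw":0},
    {"x":0,"y":0,"z":0,"yaw":0},
    {"x":0,"y":0,"z":0,"yaw":0},
    {"x":0,"y":0,"z":0,"yaw":0}
  ],
  "gripper": 0,
  "force": 30
}}

```text
clock: 34.52
position: [0.5702, -0.2183, 0.0184]
tool_rot: [1.755, 2.604, 0.0]
wrist_force: [-1.0, 0.6, 6.7]
grip_width: 0.0337
grip_force: 30.0
```

Emit:
{"method": "send_rows", "body": {
  "plan": [
    {"x":0,"y":0,"z":0,"yaw":0},
    {"x":0,"y":0,"z":0,"yaw":0},
    {"x":0,"y":0,"z":0,"yaw":0},
    {"x":0,"y":0,"z":0.015,"yaw":0},
    {"x":0,"y":0,"z":0.025,"yaw":0}
  ]
}}

```text
clock: 34.93
position: [0.5673, -0.2176, 0.0552]
tool_rot: [-1.753, -2.601, 0.001]
wrist_force: [-0.1, -0.5, -0.8]
grip_width: 0.0334
grip_force: 30.0
```

Emit:
{"method": "send_rows", "body": {
  "plan": [
    {"x":0,"y":0,"z":0.03,"yaw":0},
    {"x":0,"y":0,"z":0.02,"yaw":0},
    {"x":0.0048,"y":0.035,"z":0,"yaw":-0.0648},
    {"x":0.0048,"y":0.035,"z":0,"yaw":-0.0648},
    {"x":0.0048,"y":0.035,"z":0,"yaw":-0.0648}
  ]
}}

```text
clock: 35.35
position: [0.5839, -0.1126, 0.1078]
tool_rot: [2.006, 2.416, 0.001]
wrist_force: [1.3, 0.4, -1.7]
grip_width: 0.0339
grip_force: 30.0
```

Emit:
{"method": "send_rows", "body": {
  "plan": [
    {"x":0.0048,"y":0.035,"z":0,"yaw":-0.0648},
    {"x":0.0048,"y":0.035,"z":0,"yaw":-0.0648},
    {"x":0.0048,"y":0.035,"z":0,"yaw":-0.0648},
    {"x":0.0048,"y":0.035,"z":0,"yaw":-0.0648},
    {"x":0.0048,"y":0.035,"z":0,"yaw":-0.0648}
  ]
}}

```text
clock: 35.77
position: [0.6077, 0.0635, 0.1072]
tool_rot: [2.368, 2.064, -0.0]
wrist_force: [1.2, -0.9, -2.6]
grip_width: 0.0339
grip_force: 30.0
```

Emit:
{"method": "send_rows", "body": {
  "plan": [
    {"x":0,"y":0,"z":0,"yaw":0},
    {"x":0,"y":0,"z":0,"yaw":0},
    {"x":0,"y":0,"z":0,"yaw":0},
    {"x":0,"y":0,"z":0,"yaw":0},
    {"x":0,"y":0,"z":0,"yaw":0}
  ]
}}

```text
clock: 36.18
position: [0.6078, 0.0601, 0.107]
tool_rot: [2.367, 2.066, -0.001]
wrist_force: [0.4, 0.2, -2.5]
grip_width: 0.034
grip_force: 30.0
```

```bash
python3 -c "
from h import *
tool();look();tool()"
```

```text
tcp [607.8  60.1 107. ] closing -7.77 w 0.034 f [ 0.4  0.2 -2.5] t 36.1833
top
119 ctr 637.9 233.9 z 53.2 wh 29.4 33.6 yaw 86.8 jig 58.9 91.3
scene
43 ctr 482.4 163.0 z 48.4 wh 3.2 38.8 yaw -5.7 jig -85.9 0.7
67 ctr 743.1 -226.0 z 48.6 wh 26.7 51.6 yaw 61.3 jig 223.3 -350.9
1491 ctr 628.4 168.4 z 54.6 wh 35.4 158.8 yaw -7.3 jig 58.1 25.1
553 ctr 746.9 -17.5 z 37.3 wh 54.4 59.9 yaw -42.7 jig 199.9 -143.7
tcp [607.8  60.5 107. ] closing -7.76 w 0.0337 f [-0.2 -0.  -1.8] t 36.2833
```

Emit:
{"method": "send_rows", "body": {
  "plan": [
    {"x":0,"y":0,"z":-0.03,"yaw":0.004},
    {"x":0,"y":0,"z":-0.025,"yaw":0},
    {"x":0,"y":0,"z":-0.015,"yaw":0},
    {"x":0,"y":0,"z":-0.006,"yaw":0},
    {"x":0,"y":0,"z":0,"yaw":0}
  ]
}}

```text
clock: 36.7
position: [0.6071, 0.0612, 0.0308]
tool_rot: [-2.361, -2.072, 0.003]
wrist_force: [0.5, 0.6, -1.0]
grip_width: 0.0339
grip_force: 30.0
```

Emit:
{"method": "send_rows", "body": {
  "plan": [
    {"x":0,"y":0,"z":0,"yaw":0},
    {"x":0.002,"y":-0.0003,"z":0,"yaw":0},
    {"x":0.002,"y":-0.0003,"z":0,"yaw":0},
    {"x":0.0018,"y":-0.0003,"z":0,"yaw":0},
    {"x":0,"y":0,"z":0,"yaw":0}
  ]
}}

```text
clock: 37.12
position: [0.614, 0.0609, 0.0312]
tool_rot: [2.361, 2.073, 0.0]
wrist_force: [-0.3, 0.6, -1.8]
grip_width: 0.0337
grip_force: 30.0
```

Emit:
{"method": "send_rows", "body": {
  "plan": [
    {"x":0.0003,"y":0.002,"z":0,"yaw":0},
    {"x":0.0003,"y":0.002,"z":0,"yaw":0},
    {"x":0.0003,"y":0.002,"z":0,"yaw":0},
    {"x":0.0003,"y":0.003,"z":0,"yaw":0},
    {"x":0,"y":0,"z":0,"yaw":0}
  ]
}}

```text
clock: 37.53
position: [0.6145, 0.0674, 0.0311]
tool_rot: [2.36, 2.07, -0.005]
wrist_force: [-2.9, -8.7, 3.4]
grip_width: 0.034
grip_force: 30.0
```

Emit:
{"method": "send_rows", "body": {
  "plan": [
    {"x":0.001,"y":0.001,"z":0,"yaw":0},
    {"x":0.0007,"y":0.001,"z":0,"yaw":0},
    {"x":0,"y":0.001,"z":0,"yaw":0},
    {"x":0,"y":0,"z":-0.001,"yaw":0},
    {"x":0,"y":0,"z":0,"yaw":0}
  ]
}}

```text
clock: 37.95
position: [0.6151, 0.0673, 0.0301]
tool_rot: [2.362, 2.067, -0.012]
wrist_force: [-9.2, -17.4, 11.2]
grip_width: 0.0335
grip_force: 30.0
```

Emit:
{"method": "send_rows", "body": {
  "plan": [
    {"x":0,"y":0,"z":0,"yaw":0},
    {"x":0,"y":0,"z":0,"yaw":0},
    {"x":-0.0013,"y":-0.003,"z":0.002,"yaw":0},
    {"x":0,"y":0,"z":0,"yaw":0},
    {"x":0,"y":0,"z":0.005,"yaw":0}
  ],
  "gripper": 0.6
}}

```text
clock: 38.37
position: [0.6147, 0.0702, 0.0366]
tool_rot: [-2.36, -2.073, 0.001]
wrist_force: [0.1, 0.2, -0.1]
grip_width: 0.0512
grip_force: 0.0
```

Emit:
{"method": "send_rows", "body": {
  "plan": [
    {"x":0,"y":0,"z":0.02,"yaw":0},
    {"x":0,"y":0,"z":0.025,"yaw":0},
    {"x":0,"y":0,"z":0.025,"yaw":0},
    {"x":-0.0078,"y":-0.0391,"z":0,"yaw":0.0065},
    {"x":-0.0078,"y":-0.0391,"z":0,"yaw":0.0065}
  ]
}}

```text
clock: 38.78
position: [0.601, -0.0053, 0.1097]
tool_rot: [2.339, 2.095, 0.007]
wrist_force: [0.4, -1.0, -1.1]
grip_width: 0.0522
grip_force: 0.0
```

Emit:
{"method": "send_rows", "body": {
  "plan": [
    {"x":-0.0078,"y":-0.0391,"z":0,"yaw":0.0065},
    {"x":-0.0078,"y":-0.0391,"z":0,"yaw":0.0065},
    {"x":-0.0078,"y":-0.0391,"z":0,"yaw":0.0065},
    {"x":-0.0078,"y":-0.0391,"z":0,"yaw":0.0065},
    {"x":-0.0078,"y":-0.0391,"z":0,"yaw":0.0065}
  ],
  "gripper": 0.7
}}

```text
clock: 39.2
position: [0.5602, -0.2052, 0.1078]
tool_rot: [2.311, 2.127, 0.001]
wrist_force: [1.6, -0.0, 0.2]
grip_width: 0.0606
grip_force: 0.0
```

```bash
cat >> h.py <<'E'
def se():
    for n in('top','scene'):
        p=ctrl.camera(n);c=cloud(p,np.ones((420,560),bool))
        for nm,z in(('SE',(.009,.02)),('grip',(.045,.06))):
            k=c[(c[:,0]>.38)&(c[:,0]<.7)&(c[:,1]>-.45)&(c[:,1]<-.28)&(c[:,2]>z[0])&(c[:,2]<z[1])]
            r=cv2.minAreaRect(k[:,:2].astype(np.float32)*1000);print(n,nm,len(k),np.round(r[0],1),np.round(r[1],1),round(r[2],1))
    return p
E
python3 -c "
from h import *
tool();p=look();se();save(p,'s2.png');tool()"
```

```text
tcp [ 560.2 -205.2  107.8] closing -4.77 w 0.0606 f [ 1.6 -0.   0.2] t 39.2
top
1133 ctr 626.4 148.4 z 53.4 wh 34.1 201.3 yaw -7.5 jig 58.7 5.0
scene
43 ctr 481.9 162.5 z 48.4 wh 3.4 39.7 yaw -7.5 jig -86.4 0.2
63 ctr 742.2 -226.8 z 48.6 wh 25.3 51.6 yaw 63.1 jig 222.5 -351.9
1846 ctr 625.8 148.4 z 54.6 wh 35.6 199.5 yaw -7.8 jig 58.1 4.9
583 ctr 748.6 -19.5 z 37.1 wh 56.7 59.2 yaw -3.0 jig 201.8 -145.5
top SE 0 [0. 0.] [0. 0.] 0.0
top grip 0 [0. 0.] [0. 0.] 0.0
scene SE 716 [ 548.  -365.3] [ 50.2 192.9] 87.2
scene grip 15 [ 517.  -364.2] [14.4  6.7] 1.6
tcp [ 560.4 -204.8  107.3] closing -4.97 w 0.0608 f [-0.3  0.4 -0.8] t 39.4
```

View pics/s2.png

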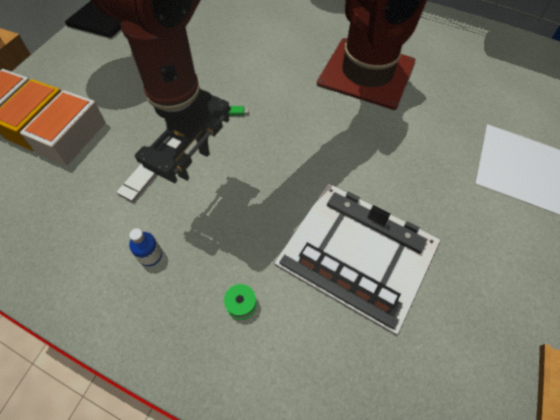

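The picture shows the five trafos in a tight row along the fence, around (350,278). The carriage is open at (378,215), and the straightedge lies under the gripper near (135,180) and hasn't moved.

Emit:
{"method": "send_rows", "body": {
  "plan": [
    {"x":-0.0078,"y":-0.0391,"z":0,"yaw":0.0065},
    {"x":-0.0078,"y":-0.0391,"z":0,"yaw":0.0065},
    {"x":-0.0078,"y":-0.0391,"z":0,"yaw":0.0065},
    {"x":-0.0078,"y":-0.0391,"z":0,"yaw":0.0065},
    {"x":0,"y":0,"z":0,"yaw":0}
  ]
}}

```text
clock: 39.82
position: [0.5265, -0.3682, 0.1069]
tool_rot: [2.292, 2.146, -0.006]
wrist_force: [-0.8, -1.6, -0.3]
grip_width: 0.0605
grip_force: 0.0
```

Emit:
{"method": "send_rows", "body": {
  "plan": [
    {"x":0,"y":0,"z":0,"yaw":0},
    {"x":0,"y":0,"z":0,"yaw":0},
    {"x":0,"y":0,"z":0,"yaw":0},
    {"x":0,"y":0,"z":0,"yaw":0},
    {"x":0,"y":0,"z":0,"yaw":0}
  ]
}}

```text
clock: 40.23
position: [0.5302, -0.3584, 0.1073]
tool_rot: [2.282, 2.159, 0.001]
wrist_force: [-0.1, -0.3, -0.6]
grip_width: 0.0607
grip_force: 0.0
```

```bash
python3 -c "
from h import *
tool();se();tool()"
```

```text
tcp [ 530.2 -358.4  107.3] closing -3.18 w 0.0607 f [-0.1 -0.3 -0.6] t 40.2333
top SE 1388 [ 529.1 -362.7] [ 45.4 231.3] 86.6
top grip 78 [ 530.2 -362.9] [ 9.8 36.3] 86.8
scene SE 1430 [ 529.3 -363.2] [ 49.8 230.6] 86.1
scene grip 78 [ 528.9 -362.7] [11.3 41. ] 88.1
tcp [ 529.8 -359.2  107.2] closing -3.25 w 0.0607 f [-0.9 -0.5  0. ] t 40.3333
```

Emit:
{"method": "send_rows", "body": {
  "plan": [
    {"x":-0.0005,"y":-0.0037,"z":-0.03,"yaw":0},
    {"x":0,"y":0,"z":-0.03,"yaw":0},
    {"x":0,"y":0,"z":-0.015,"yaw":0},
    {"x":0,"y":0,"z":-0.01,"yaw":0},
    {"x":0,"y":0,"z":0,"yaw":0}
  ]
}}

```text
clock: 40.75
position: [0.5278, -0.3628, 0.0199]
tool_rot: [-2.282, -2.154, 0.001]
wrist_force: [-1.3, -0.6, 0.0]
grip_width: 0.0608
grip_force: 0.0
```

Emit:
{"method": "send_rows", "body": {
  "plan": [
    {"x":0,"y":0,"z":0,"yaw":0},
    {"x":0,"y":0,"z":0,"yaw":0},
    {"x":0,"y":0,"z":0,"yaw":0},
    {"x":0,"y":0,"z":0,"yaw":0},
    {"x":0,"y":0,"z":0,"yaw":0}
  ],
  "gripper": 0,
  "force": 50
}}

```text
clock: 41.17
position: [0.5295, -0.3642, 0.0233]
tool_rot: [2.284, 2.155, 0.0]
wrist_force: [-0.2, 0.6, 4.3]
grip_width: 0.0392
grip_force: 50.0
```

Emit:
{"method": "send_rows", "body": {
  "plan": [
    {"x":0,"y":0,"z":0,"yaw":0},
    {"x":0,"y":0,"z":0,"yaw":0},
    {"x":0,"y":0,"z":0,"yaw":0},
    {"x":0,"y":0,"z":0.01,"yaw":0},
    {"x":0,"y":0,"z":0.02,"yaw":0}
  ]
}}

```text
clock: 41.58
position: [0.5265, -0.3625, 0.0496]
tool_rot: [-2.281, -2.152, 0.002]
wrist_force: [-0.8, 0.1, -5.3]
grip_width: 0.0397
grip_force: 50.0
```

Emit:
{"method": "send_rows", "body": {
  "plan": [
    {"x":0,"y":0,"z":0.03,"yaw":0},
    {"x":0,"y":0,"z":0.03,"yaw":0},
    {"x":0,"y":0,"z":0.01,"yaw":0},
    {"x":0,"y":0,"z":0,"yaw":0},
    {"x":0,"y":0,"z":0,"yaw":0}
  ]
}}

```text
clock: 42.0
position: [0.5284, -0.3636, 0.1212]
tool_rot: [-2.285, -2.156, 0.001]
wrist_force: [-1.2, -0.6, -5.8]
grip_width: 0.0398
grip_force: 50.0
```

```bash
python3 -c "
from h import *
tool();p=ctrl.camera('scene');save(p,'s3.png')
c=cloud(p,np.ones((420,560),bool));k=c[(c[:,0]>.35)&(c[:,0]<.72)&(c[:,1]>-.45)&(c[:,1]<-.28)&(c[:,2]>.095)&(c[:,2]<.125)]
print(len(k),np.median(k,0),cv2.minAreaRect(k[:,:2].astype(np.float32)*1000)); look()"
```

```text
tcp [ 528.4 -363.6  121.2] closing -3.33 w 0.0398 f [-1.2 -0.6 -5.8] t 42.0
1836 [ 0.553392   -0.35550334  0.11189101] ((528.4754638671875, -361.89727783203125), (49.3452262878418, 231.00442504882812), 85.90394592285156)
top
1140 ctr 626.6 148.1 z 53.3 wh 34.4 200.4 yaw -7.5 jig 59.0 4.8
scene
45 ctr 482.2 163.0 z 48.0 wh 2.7 38.7 yaw -6.5 jig -86.1 0.7
70 ctr 742.4 -226.7 z 48.6 wh 25.3 51.5 yaw 62.5 jig 222.7 -351.7
1845 ctr 625.6 148.4 z 54.6 wh 36.8 199.3 yaw -7.6 jig 57.9 4.9
569 ctr 749.1 -18.4 z 37.2 wh 55.7 58.2 yaw 23.9 jig 202.2 -144.3
```

Emit:
{"method": "send_rows", "body": {
  "plan": [
    {"x":0.0032,"y":0.0335,"z":0,"yaw":0.0998},
    {"x":0.0032,"y":0.0335,"z":0,"yaw":0.0998},
    {"x":0.0032,"y":0.0335,"z":0,"yaw":0.0998},
    {"x":0.0032,"y":0.0335,"z":0,"yaw":0.0998},
    {"x":0.0032,"y":0.0335,"z":0,"yaw":0.0998}
  ]
}}

```text
clock: 42.57
position: [0.5439, -0.1944, 0.1205]
tool_rot: [-1.674, -2.656, 0.0]
wrist_force: [0.4, 0.2, -5.3]
grip_width: 0.0395
grip_force: 50.0
```

Emit:
{"method": "send_rows", "body": {
  "plan": [
    {"x":0.0032,"y":0.0335,"z":0,"yaw":0.0998},
    {"x":0.0032,"y":0.0335,"z":0,"yaw":0.0998},
    {"x":0.0032,"y":0.0335,"z":0,"yaw":0.0998},
    {"x":0.0032,"y":0.0335,"z":0,"yaw":0.0998},
    {"x":0.0032,"y":0.0335,"z":0,"yaw":0.0998}
  ]
}}

```text
clock: 42.98
position: [0.5599, -0.0272, 0.1207]
tool_rot: [-0.967, -2.987, 0.001]
wrist_force: [0.0, 0.1, -5.4]
grip_width: 0.0395
grip_force: 50.0
```

Emit:
{"method": "send_rows", "body": {
  "plan": [
    {"x":0.0032,"y":0.0335,"z":0,"yaw":0.0998},
    {"x":0.0032,"y":0.0335,"z":0,"yaw":0.0998},
    {"x":0.0032,"y":0.0335,"z":0,"yaw":0.0998},
    {"x":0.0032,"y":0.0335,"z":0,"yaw":0.0998},
    {"x":0.0032,"y":0.0335,"z":0,"yaw":0.0998}
  ]
}}

```text
clock: 43.4
position: [0.5761, 0.14, 0.1206]
tool_rot: [-0.2, -3.133, 0.001]
wrist_force: [1.1, -0.6, -5.8]
grip_width: 0.0396
grip_force: 50.0
```

Emit:
{"method": "send_rows", "body": {
  "plan": [
    {"x":0,"y":0,"z":0,"yaw":0},
    {"x":0,"y":0,"z":0,"yaw":0},
    {"x":0,"y":0,"z":0,"yaw":0},
    {"x":0,"y":0,"z":0,"yaw":0},
    {"x":0,"y":0,"z":0,"yaw":0}
  ]
}}

```text
clock: 43.82
position: [0.5769, 0.137, 0.1215]
tool_rot: [-0.211, -3.134, 0.001]
wrist_force: [0.7, -0.1, -5.2]
grip_width: 0.0396
grip_force: 50.0
```

```bash
python3 -c "
from h import *
tool();p=ctrl.camera('scene');save(p,'s4.png')
c=cloud(p,np.ones((420,560),bool));k=c[(c[:,0]>.4)&(c[:,0]<.72)&(c[:,1]>-.05)&(c[:,1]<.35)&(c[:,2]>.1)&(c[:,2]<.123)]
print(len(k),np.median(k,0),cv2.minAreaRect(k[:,:2].astype(np.float32)*1000)); tool()"
```

```text
tcp [576.9 137.  121.5] closing 82.3 w 0.0396 f [ 0.7 -0.1 -5.2] t 43.8167
2585 [0.58673792 0.14843034 0.11280132] ((578.2673950195312, 137.51123046875), (230.1775665283203, 48.203678131103516), 82.41482543945312)
tcp [577.  137.2 121.7] closing 82.31 w 0.0393 f [-0.5 -0.1 -6. ] t 43.8667
```

View pics/s4.png

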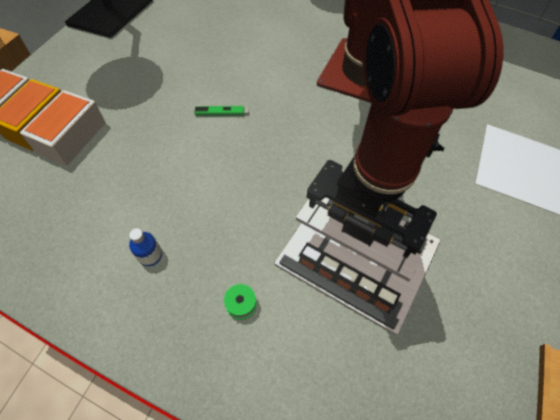

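The picture shows the straightedge held level above the plate at (360,238), parallel to and in front of the row at (350,278). I'll lower it and push it flush.

Emit:
{"method": "send_rows", "body": {
  "plan": [
    {"x":0.0004,"y":0.003,"z":-0.02,"yaw":0},
    {"x":0,"y":0,"z":-0.03,"yaw":0},
    {"x":0,"y":0,"z":-0.025,"yaw":0},
    {"x":0,"y":0,"z":-0.01,"yaw":0},
    {"x":0,"y":0,"z":0,"yaw":0}
  ]
}}

```text
clock: 44.28
position: [0.5767, 0.1404, 0.0361]
tool_rot: [-0.209, -3.132, 0.002]
wrist_force: [0.5, -0.3, -4.6]
grip_width: 0.0394
grip_force: 50.0
```

Emit:
{"method": "send_rows", "body": {
  "plan": [
    {"x":0,"y":0,"z":-0.001,"yaw":0},
    {"x":0,"y":0,"z":-0.001,"yaw":0},
    {"x":0,"y":0,"z":0,"yaw":0},
    {"x":0,"y":0,"z":0,"yaw":0},
    {"x":0,"y":0,"z":0,"yaw":0}
  ]
}}

```text
clock: 44.7
position: [0.5775, 0.1417, 0.0354]
tool_rot: [0.207, 3.134, -0.0]
wrist_force: [0.6, 0.6, -4.3]
grip_width: 0.0393
grip_force: 50.0
```

Emit:
{"method": "send_rows", "body": {
  "plan": [
    {"x":0.001,"y":-0.0001,"z":0,"yaw":0},
    {"x":0.001,"y":-0.0002,"z":0,"yaw":0},
    {"x":0.001,"y":-0.0001,"z":0,"yaw":0},
    {"x":0.001,"y":-0.0001,"z":0,"yaw":0},
    {"x":0,"y":0,"z":0,"yaw":0}
  ]
}}

```text
clock: 45.12
position: [0.5815, 0.1412, 0.0351]
tool_rot: [0.207, 3.135, -0.0]
wrist_force: [-0.1, 0.0, -4.5]
grip_width: 0.039
grip_force: 50.0
```

Emit:
{"method": "send_rows", "body": {
  "plan": [
    {"x":0,"y":0,"z":-0.001,"yaw":0},
    {"x":0.001,"y":-0.0001,"z":0,"yaw":0},
    {"x":0.001,"y":-0.0002,"z":0,"yaw":0},
    {"x":0.001,"y":-0.0001,"z":0,"yaw":0},
    {"x":0,"y":0,"z":0,"yaw":0}
  ]
}}

```text
clock: 45.53
position: [0.5827, 0.1413, 0.0345]
tool_rot: [-0.206, -3.132, 0.002]
wrist_force: [-9.6, -0.8, 7.5]
grip_width: 0.0394
grip_force: 50.0
```

Emit:
{"method": "send_rows", "body": {
  "plan": [
    {"x":0.0007,"y":0,"z":0,"yaw":0},
    {"x":0.0005,"y":0,"z":-0.0005,"yaw":0},
    {"x":0,"y":0,"z":0,"yaw":0},
    {"x":0,"y":0,"z":0,"yaw":0},
    {"x":0,"y":0,"z":0,"yaw":0}
  ]
}}

```text
clock: 45.95
position: [0.5833, 0.1413, 0.0345]
tool_rot: [-0.205, -3.131, 0.003]
wrist_force: [-15.6, -2.3, 15.1]
grip_width: 0.0397
grip_force: 50.0
```

Emit:
{"method": "send_rows", "body": {
  "plan": [
    {"x":0,"y":0,"z":0,"yaw":0},
    {"x":0,"y":0,"z":0,"yaw":0},
    {"x":-0.0015,"y":0,"z":0.002,"yaw":0},
    {"x":0,"y":0,"z":0,"yaw":0},
    {"x":0,"y":0,"z":0.005,"yaw":0}
  ],
  "gripper": 0.7
}}

```text
clock: 46.37
position: [0.5837, 0.1407, 0.0401]
tool_rot: [-0.207, -3.134, 0.0]
wrist_force: [-0.0, -0.9, -0.4]
grip_width: 0.0591
grip_force: 0.0
```

Emit:
{"method": "send_rows", "body": {
  "plan": [
    {"x":0,"y":0,"z":0.02,"yaw":0},
    {"x":0,"y":0,"z":0.03,"yaw":0},
    {"x":0,"y":0,"z":0.03,"yaw":0},
    {"x":-0.03,"y":-0.02,"z":0,"yaw":0},
    {"x":-0.03,"y":-0.03,"z":0,"yaw":0}
  ]
}}

```text
clock: 46.78
position: [0.5256, 0.0948, 0.1228]
tool_rot: [0.2, 3.131, 0.005]
wrist_force: [0.4, -0.9, 0.3]
grip_width: 0.0607
grip_force: 0.0
```

Emit:
{"method": "send_rows", "body": {
  "plan": [
    {"x":-0.025,"y":-0.03,"z":0,"yaw":-0.11},
    {"x":0,"y":-0.038,"z":0,"yaw":-0.11},
    {"x":0,"y":-0.038,"z":0,"yaw":-0.11},
    {"x":0,"y":-0.038,"z":0,"yaw":-0.11},
    {"x":0,"y":-0.038,"z":0,"yaw":-0.11}
  ]
}}

```text
clock: 47.2
position: [0.4994, -0.0926, 0.1214]
tool_rot: [1.058, 2.956, -0.001]
wrist_force: [1.5, 0.9, -0.7]
grip_width: 0.0608
grip_force: 0.0
```

Emit:
{"method": "send_rows", "body": {
  "plan": [
    {"x":0,"y":-0.03,"z":0,"yaw":-0.11},
    {"x":0,"y":-0.03,"z":0,"yaw":-0.11},
    {"x":0,"y":0,"z":0,"yaw":-0.11},
    {"x":0,"y":0,"z":0,"yaw":-0.11},
    {"x":0,"y":0,"z":0,"yaw":-0.11}
  ]
}}

```text
clock: 47.62
position: [0.4997, -0.1512, 0.1209]
tool_rot: [1.823, 2.558, 0.001]
wrist_force: [-0.1, 0.2, 0.4]
grip_width: 0.061
grip_force: 0.0
```

```bash
cat >> h.py <<'E'
def sej(tag):
    for n in('top','scene'):
        p=ctrl.camera(n);save(p,tag+n+'.png');c=cloud(p,np.ones((420,560),bool));j=np.c_[(c[:,:2]*1000-J0)@JX,(c[:,:2]*1000-J0)@JY,c[:,2]*1000]
        for nm,xr,z in(('SE',(-15,45),(22,31)),('grip',(-10,36),(58,75)),('carr',(-115,-4),(22,31)),('cgrip',(-115,-5),(60,75)),('row',(34,80),(48,58))):
            k=j[(j[:,0]>xr[0])&(j[:,0]<xr[1])&(abs(j[:,1])<135)&(j[:,2]>z[0])&(j[:,2]<z[1])]
            if len(k)<8: print(n,nm,len(k));continue
            r=cv2.minAreaRect(k[:,:2].astype(np.float32));print(n,nm,len(k),np.round(r[0],1),np.round(r[1],1),round(r[2],1),np.median(k[:,2]).round(1))
E
python3 -c "
from h import *
tool();sej('f1');look();tool()"
```

```text
tcp [ 499.7 -151.2  120.9] closing 19.04 w 0.061 f [-0.1  0.2  0.4] t 47.6167
top SE 1610 [19.7 -3.2] [239.1  49.7] 89.7 25.5
top grip 72 [17.6 -8.8] [ 9.6 38.7] 0.3 63.2
top carr 1220 [-57.1  -5.4] [232. 106.] 90.0 26.4
top cgrip 93 [-92.   -0.8] [39.5 14. ] 89.8 65.5
top row 1163 [58.8  5. ] [201.6  34.2] 90.0 53.5
scene SE 1640 [16.7 -2.2] [240.7  51.1] 88.7 26.8
scene grip 119 [17.9 -6.9] [38.5 10.7] 86.9 64.2
scene carr 1471 [-59.2  -5.8] [232.6 110.4] 90.0 27.6
scene cgrip 136 [-90.9  -0.1] [13.8 39.9] 2.2 67.3
scene row 1865 [57.9  4.9] [199.5  35.7] 89.7 54.8
top
1137 ctr 626.4 148.6 z 53.3 wh 34.2 201.6 yaw -7.4 jig 58.7 5.2
scene
41 ctr 482.2 162.5 z 47.6 wh 3.3 39.7 yaw -8.3 jig -86.0 0.1
66 ctr 741.4 -225.7 z 48.4 wh 24.2 51.2 yaw 67.3 jig 221.6 -350.8
1839 ctr 625.6 148.6 z 54.6 wh 35.1 199.3 yaw -7.6 jig 57.9 5.1
38 ctr 588.6 142.2 z 48.3 wh 2.2 36.4 yaw -9.8 jig 22.1 -6.1
590 ctr 749.8 -18.6 z 37.1 wh 57.8 58.4 yaw -2.5 jig 202.9 -144.5
tcp [ 499.7 -150.5  120.8] closing 19.67 w 0.0609 f [-0.2  0.2  0. ] t 47.8167
```

Emit:
{"method": "send_rows", "body": {
  "plan": [
    {"x":-0.0029,"y":0.0392,"z":0,"yaw":-0.0594},
    {"x":-0.0029,"y":0.0392,"z":0,"yaw":-0.0594},
    {"x":-0.0029,"y":0.0392,"z":0,"yaw":-0.0594},
    {"x":-0.0029,"y":0.0392,"z":0,"yaw":-0.0594},
    {"x":-0.0029,"y":0.0392,"z":0,"yaw":-0.0594}
  ],
  "gripper": 0.5
}}

```text
clock: 48.23
position: [0.4846, 0.0472, 0.1209]
tool_rot: [2.173, 2.268, 0.0]
wrist_force: [1.2, 1.1, -0.2]
grip_width: 0.0445
grip_force: 0.0
```

Emit:
{"method": "send_rows", "body": {
  "plan": [
    {"x":-0.0029,"y":0.0392,"z":0,"yaw":-0.0594},
    {"x":-0.0029,"y":0.0392,"z":0,"yaw":-0.0594},
    {"x":-0.0029,"y":0.0392,"z":0,"yaw":-0.0594},
    {"x":0,"y":0,"z":0,"yaw":0},
    {"x":0,"y":0,"z":0,"yaw":0}
  ]
}}

```text
clock: 48.65
position: [0.4756, 0.1659, 0.1208]
tool_rot: [-2.358, -2.075, -0.001]
wrist_force: [0.7, -0.9, -0.0]
grip_width: 0.0435
grip_force: 0.0
```

Emit:
{"method": "send_rows", "body": {
  "plan": [
    {"x":0,"y":0,"z":0,"yaw":0},
    {"x":0,"y":0,"z":0,"yaw":0},
    {"x":0,"y":0,"z":0,"yaw":0},
    {"x":0,"y":0,"z":0,"yaw":0},
    {"x":0,"y":0,"z":0,"yaw":0}
  ]
}}

```text
clock: 49.07
position: [0.4766, 0.162, 0.1205]
tool_rot: [2.369, 2.064, -0.0]
wrist_force: [-0.2, 0.1, 0.8]
grip_width: 0.0435
grip_force: 0.0
```

```bash
python3 -c "
from h import *
tool()"
```

```text
tcp [476.6 162.  120.5] closing -7.87 w 0.0435 f [-0.2  0.1  0.8] t 49.0667
```

Emit:
{"method": "send_rows", "body": {
  "plan": [
    {"x":0,"y":0,"z":-0.025,"yaw":0.006},
    {"x":0,"y":0,"z":-0.025,"yaw":0},
    {"x":0,"y":0,"z":-0.02,"yaw":0},
    {"x":0,"y":0,"z":-0.0105,"yaw":0},
    {"x":0,"y":0,"z":0,"yaw":0}
  ]
}}

```text
clock: 49.48
position: [0.4749, 0.1622, 0.0381]
tool_rot: [-2.36, -2.071, 0.005]
wrist_force: [-0.6, -0.2, 0.2]
grip_width: 0.0435
grip_force: 0.0
```

Emit:
{"method": "send_rows", "body": {
  "plan": [
    {"x":0,"y":0,"z":0,"yaw":0},
    {"x":0,"y":0,"z":0,"yaw":0},
    {"x":0,"y":0,"z":0,"yaw":0},
    {"x":0,"y":0,"z":0,"yaw":0},
    {"x":0,"y":0,"z":0,"yaw":0}
  ],
  "gripper": 0,
  "force": 25
}}

```text
clock: 49.9
position: [0.4769, 0.1631, 0.0408]
tool_rot: [2.361, 2.072, 0.002]
wrist_force: [0.4, 0.4, -0.4]
grip_width: 0.0178
grip_force: 0.0
```

Emit:
{"method": "send_rows", "body": {
  "plan": [
    {"x":0,"y":0,"z":0,"yaw":0},
    {"x":0,"y":0,"z":0,"yaw":0},
    {"x":0,"y":0,"z":0,"yaw":0},
    {"x":0,"y":0,"z":0,"yaw":0},
    {"x":0,"y":0,"z":0,"yaw":0}
  ]
}}

```text
clock: 50.32
position: [0.4766, 0.1631, 0.0405]
tool_rot: [2.361, 2.072, 0.0]
wrist_force: [-2.0, -0.9, 6.9]
grip_width: 0.0117
grip_force: 25.0
```

Emit:
{"method": "send_rows", "body": {
  "plan": [
    {"x":0.0089,"y":-0.0012,"z":0,"yaw":0},
    {"x":0.0089,"y":-0.0012,"z":0,"yaw":0},
    {"x":0.0089,"y":-0.0012,"z":0,"yaw":0},
    {"x":0.0089,"y":-0.0012,"z":0,"yaw":0},
    {"x":0.0089,"y":-0.0012,"z":0,"yaw":0}
  ]
}}

```text
clock: 50.73
position: [0.5208, 0.1572, 0.0405]
tool_rot: [-2.361, -2.072, 0.001]
wrist_force: [-5.0, -0.6, 9.4]
grip_width: 0.0119
grip_force: 25.0
```

Emit:
{"method": "send_rows", "body": {
  "plan": [
    {"x":0.007,"y":-0.0009,"z":0,"yaw":0},
    {"x":0.006,"y":-0.0008,"z":0,"yaw":0},
    {"x":0.004,"y":-0.0005,"z":0,"yaw":0},
    {"x":0,"y":0,"z":0,"yaw":0},
    {"x":0,"y":0,"z":0,"yaw":0}
  ]
}}

```text
clock: 51.15
position: [0.5387, 0.1548, 0.0406]
tool_rot: [2.361, 2.071, 0.002]
wrist_force: [1.4, -0.4, 4.8]
grip_width: 0.0118
grip_force: 25.0
```

Emit:
{"method": "send_rows", "body": {
  "plan": [
    {"x":0.002,"y":-0.0003,"z":0,"yaw":0},
    {"x":0.002,"y":-0.0003,"z":0,"yaw":0},
    {"x":0.002,"y":-0.0002,"z":0,"yaw":0},
    {"x":0,"y":0,"z":0,"yaw":0},
    {"x":0,"y":0,"z":0,"yaw":0}
  ]
}}

```text
clock: 51.57
position: [0.5439, 0.1541, 0.0405]
tool_rot: [2.361, 2.072, -0.0]
wrist_force: [-1.9, -1.8, 6.9]
grip_width: 0.0117
grip_force: 25.0
```

Emit:
{"method": "send_rows", "body": {
  "plan": [
    {"x":0.001,"y":-0.0001,"z":0,"yaw":0},
    {"x":0,"y":0,"z":0,"yaw":0},
    {"x":0.001,"y":-0.0001,"z":0,"yaw":0},
    {"x":0,"y":0,"z":0,"yaw":0},
    {"x":0,"y":0,"z":0,"yaw":0}
  ]
}}

```text
clock: 51.98
position: [0.545, 0.154, 0.0405]
tool_rot: [-2.361, -2.072, 0.002]
wrist_force: [-6.5, -0.7, 11.3]
grip_width: 0.0117
grip_force: 25.0
```

Emit:
{"method": "send_rows", "body": {
  "plan": [
    {"x":0.001,"y":-0.0001,"z":0,"yaw":0},
    {"x":0,"y":0,"z":0,"yaw":0},
    {"x":0.001,"y":-0.0001,"z":0,"yaw":0},
    {"x":0,"y":0,"z":0,"yaw":0},
    {"x":0,"y":0,"z":0,"yaw":0}
  ]
}}

```text
clock: 52.4
position: [0.5458, 0.1538, 0.0405]
tool_rot: [-2.359, -2.072, 0.006]
wrist_force: [-12.3, -2.8, 17.3]
grip_width: 0.0119
grip_force: 25.0
```

Emit:
{"method": "send_rows", "body": {
  "plan": [
    {"x":0,"y":0,"z":0,"yaw":0},
    {"x":0,"y":0,"z":0,"yaw":0},
    {"x":-0.0015,"y":0,"z":0,"yaw":0},
    {"x":0,"y":0,"z":0,"yaw":0},
    {"x":0,"y":0,"z":0.005,"yaw":0}
  ],
  "gripper": 0.3
}}

```text
clock: 52.82
position: [0.5457, 0.1533, 0.0443]
tool_rot: [-2.361, -2.072, 0.002]
wrist_force: [0.5, -0.9, -0.1]
grip_width: 0.0257
grip_force: 0.0
```

Emit:
{"method": "send_rows", "body": {
  "plan": [
    {"x":0,"y":0,"z":0.02,"yaw":0},
    {"x":0,"y":0,"z":0.03,"yaw":0},
    {"x":0,"y":0,"z":0.03,"yaw":0},
    {"x":-0.01,"y":-0.03,"z":0.02,"yaw":0},
    {"x":-0.01,"y":-0.038,"z":0,"yaw":0}
  ]
}}

```text
clock: 53.23
position: [0.5283, 0.0894, 0.1499]
tool_rot: [2.353, 2.078, 0.011]
wrist_force: [1.6, -0.4, 0.1]
grip_width: 0.0262
grip_force: 0.0
```

Emit:
{"method": "send_rows", "body": {
  "plan": [
    {"x":-0.01,"y":-0.038,"z":0,"yaw":0},
    {"x":0,"y":-0.038,"z":0,"yaw":0},
    {"x":0,"y":-0.038,"z":0,"yaw":0},
    {"x":0,"y":-0.038,"z":0,"yaw":0},
    {"x":0,"y":-0.038,"z":0,"yaw":0}
  ]
}}

```text
clock: 53.65
position: [0.5161, -0.1063, 0.1457]
tool_rot: [2.36, 2.072, 0.0]
wrist_force: [1.6, -0.7, -0.6]
grip_width: 0.0261
grip_force: 0.0
```

Emit:
{"method": "send_rows", "body": {
  "plan": [
    {"x":0,"y":-0.03,"z":0,"yaw":0},
    {"x":0,"y":-0.03,"z":0,"yaw":0},
    {"x":0,"y":0,"z":0,"yaw":0},
    {"x":0,"y":0,"z":0,"yaw":0},
    {"x":0,"y":0,"z":0,"yaw":0}
  ]
}}

```text
clock: 54.07
position: [0.5164, -0.1636, 0.1452]
tool_rot: [-2.361, -2.072, -0.001]
wrist_force: [-0.3, -0.1, 0.1]
grip_width: 0.026
grip_force: 0.0
```

```bash
python3 -c "
from h import *
tool();sej('f2');tool()
import cv2
a=cv2.imread('pics/f2scene.png')[170:350,260:450];cv2.imwrite('pics/f2c.png',cv2.resize(a,None,fx=3,fy=3,interpolation=cv2.INTER_CUBIC))"
```

```text
tcp [ 516.4 -163.6  145.2] closing -7.45 w 0.026 f [-0.3 -0.1  0.1] t 54.0667
top SE 1962 [14.9 -1.8] [242.3  59.7] 90.0 25.7
top grip 75 [18.7 -8.8] [10.  38.6] 0.8 63.0
top carr 1103 [-21.    0.4] [221.9  34. ] 90.0 26.4
top cgrip 88 [-21.   -0.5] [11.9 38.9] 0.1 66.5
top row 1154 [58.9  5.2] [ 34.8 201.2] 0.0 53.5
scene SE 2106 [14.6 -2.2] [240.3  59.4] 89.9 27.0
scene grip 124 [19. -7.] [38.5 10.5] 87.8 63.9
scene carr 1476 [-22.   -5.8] [233.   36.4] 89.8 27.8
scene cgrip 139 [-21.3   0.6] [38.8 13.4] 89.3 67.0
scene row 1859 [58.3  4.9] [199.1  36. ] 89.4 54.8
tcp [ 516.6 -162.8  145.3] closing -7.34 w 0.026 f [-0.8  0.1  0.1] t 54.1667
```

View pics/f2c.png

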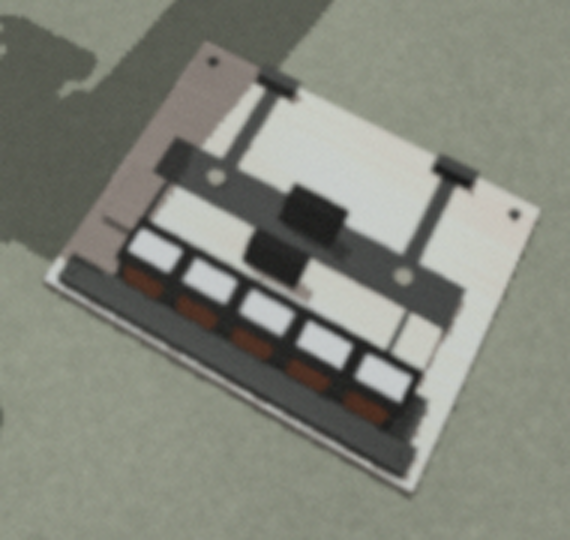

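The crop shows all five trafos tight on the fence, the straightedge flush along their front, and the carriage bearing on it at (310,210). I'm handing in.

```bash
python3 -c "
from rig import ctrl
print(ctrl.close_job())"
```

```text
the job is handed in; nothing more can be done
None
```

The job is handed in at about 54 s of the 210 s, with no verdict returned: by the last camera check all five transformers stand in a tight row from the corner along the fence, the straightedge lies flush along their front, the carriage bears on it at about 0.070 m travel, everything is released, and the reel, knife and bottle were not touched.

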